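# Hang a gift carton on the drop-latch display hook

### The arm

A 6-joint arm with a two-finger parallel gripper is mounted at the origin on a cart in front of the work surface, level with it; the furniture and walls round the work are solid. World frame = base frame: x ahead of the robot, y to its left, z up, the work surface at z = 0. Lengths are in m, angles in rad, forces in N, time in s.
With the tool pointing down it reaches from about 0.325 to 0.9 m from the base axis. Payload 6.1 kg.
Tool frame: the origin (TCP) lies between the finger pads; the fingertips stand 22 mm ahead of it and the grasp point (between the pads) lies 3 mm ahead of it (ctrl.finger_overhang is the z of the fingertips in the tool frame, in m); z points along the fingers, y is the direction in which the jaws open and shut (so a half turn about z gives the same grasp; the last joint's range is limited). The gripper opens to 85 mm and grips with 20 to 120 N. Pads are 22 mm wide; open, the fingers measure 114 mm over their backs; the gripper's body (76 mm by 85 mm) begins 54 mm behind the grasp point. The pads swing forward as they close: fully open they stand 13 mm farther back than shut.
Start: joints at [1.059, 0.22, 1.526, -0, 1.395, -0.126], TCP at [0.235, 0.579, 0.253] pointing down, gripper open.
Joint ranges: [-2.98, 2.98], [-0.91, 2.08], [0.09, 2.57], [-1.24, 4.39], [0.2, 2.65], [-2.68, 2.68]. Speed limits (rad/s): [2.57, 2.57, 3.01, 3.14, 3.14, 3.14].

### API

Orientations are given as a 3x3 rotation matrix whose columns are the frame's x, y, z axes.
In Python, from plant import ctrl gives the robot as it stands. The module is installed in compiled form; this text tells all that it offers.
- The arm moves only by the tool send_rows, never from a script. Its argument "plan" is a list that holds one entry, the list of rows, each a list of 5 numbers: the shift along the tool's x, y, z in units of 30 mm (1.0 is 30 mm), then the turn about the tool's z in units of 5 degrees (1.0 is 5 degrees), then the gripper command: -1 is fully open, 1 is shut, values between are in proportion. A call has 1 to 10 rows; each row shifts and turns the commanded pose from where the row before left it, along the tool's axes as they then stand; what a row does not reach is not made up. A row lasts 1/10 s, in which the tool goes at most 50 mm and 8.59 degrees, less where a joint would pass 70% of its speed; a pose out of reach is approached as far as the arm can. A call is refused whole if a number of a shift passes 1 or a number of a turn 1, either way. A call with a gripper value outside its range is refused whole. The fingers move at their own pace and stop on an object; "grip_force" is the grip in N (left out, the last holds). Time passes only in rows, so rows that do not move let the fingers close. It gives the time, the measured TCP pose, the force and the opening at its end, in the units of the state.
- ctrl.get_state(): the state, without advancing time (a new reading comes with each control period).
- ctrl.grab_frame(name): name is "scene" or "top"; returns a dict with "color" (384x512x3 uint8, red, green, blue), "fx", "fy", "cx", "cy" (pixels), "world_from_camera" (4x4, takes a point from camera to world coordinates). Camera axes: x right, y up, looking along -z (the intrinsics and any distortion apply to the point x, -y, -z); pixel columns grow to the right and rows downward; lengths in m; the calibration is good to about 2 mm. A picture is of the moment at which its call begins. There is no depth.
- ctrl.finish_job(): hands the job in, once; it reports no verdict.
Trained networks look in a picture, given as the dict that the camera call returned (one of the last four; its "shot" number tells which), for a name from the list of things; names that differ only in an ending like _2 or _b are one class to them, and where a whole thing is asked for, a point or a joint stands for the part that bears it (a point fixed in the world has none). Each returns a list of dicts, best first, with "score" (0 to 1); they miss things now and then, are a little off and sometimes report something else, mostly with a low value. They report only what shows in the picture. A call takes as long as a camera call. They do not tell look-alikes from the thing itself.
- ctrl.find_in(picture, thing): "xyz" ([x, y, z] in m, in the coordinates of the camera as it stood for that picture, good to about 4 mm: the middle of the surface that is visible of it).
The state is a dict: "clock": time; "joint_positions": joint angles; "qd": joint speeds; "joint_efforts": joint torques, N m; "eef_pos": TCP position; "eef_rot": TCP orientation; "ft_force": force on the tool from outside, world axes, zero at the start; "torque": the same for the moment, N m; "width": opening from 0.0 (shut) to 1.0 (fully open).
Only numpy, scipy, OpenCV 4.12 (cv2) and the standard library are available. Lean on these libraries where they do the work, as an engineer would, in place of code of your own. Each camera call takes 0.05 s, during which the arm holds its last target.

### The job

A gift carton lies on its face on the worktop. Stand it upright on the worktop and let go of it, then take it again by its hang tab and hang it on the peg of the hook stand: push the eye past the drop flap, which it lifts on its way, so that the flap falls back down behind it and keeps the carton on the peg. Leave the other things on the worktop where they are.

Things in the scene. Friction and masses are not known exactly. Their poses are not given: they have to be found in the camera images.
- carton: Gift carton with a hang tab, about 140 g. Origin: centre of its base; own z runs from base to tab (up when it stands), x is depth, y width. Kraft  x 60, y 56, z 0 to 75 mm. Symmetric front to back and left to right. At the start it lies flat on a 56 x 75 mm face, own x vertical (pointing down), tab pointing roughly to the robot's right. It stands stably on its base.
- carton_tab (a point): Centre of the tab's top edge, z = 135 mm of the carton. The tab is rigid pale wood, 8 mm thick in x, in the middle of the depth (x = 0): neck 56 mm wide, z 73 to 87; header board 130 mm wide in y, z 85 to 135 mm. Solid wings to grip lie either side of the eye, 18 to 65 mm from the middle. While the carton lies, the tab is 26 to 34 mm above the worktop.
- carton_eye (a point): Centre of the carton's eye, 111 mm above its base, axes as the carton's. The eye is a rectangular hole through the header along x, 36 mm wide in y and 26 mm high (z 98 to 124), with an 11 mm bar left above it.
- hook_stand: Fixed display stand. Origin: on the worktop under the front face of its post; x points from the peg's tip to the post, y to its left, z up. Wooden foot plate 12 mm thick, x -110 to 40, y -60 to 60 mm. Steel post x 0 to 16, 30 mm wide, 185 mm high. The post stops the carton's body when the eye is 30 mm in front of it.
- peg_tip (a point): Centre of the free end of the stand's peg, at x = -105, y = 0, z = 160 mm of the stand. The peg is a straight level steel bar, 12 mm wide and 10 mm high, from here to the post.
- flap (a joint): Drop flap, rad: 0 = down on its stop, grows as its front is lifted, at most 0.9; falls by its own weight (120 g), never stays up. Steel strip 14 mm wide, hinged on the post at x = 8, z = 172 mm of the stand; it goes up to z = 201, forward over the peg to x = -72, then a lip drops to z = 168. From the lip's foot a ramp slopes forward and up to a nose at x = -110, z = 193 mm.
- flap_lip (a point): Foot of the flap's lip; at rest at x = -72, y = 0, z = 168 mm of the stand. A header pushed along the peg to the post with its eye centre 154 to 163 mm high slides under the ramp and lifts the flap with a few newtons; when the eye centre is past x = -65 mm the flap drops in front of the header and blocks the way back.
- call_bell: Bystander: white domed call bell, 84 mm across, 50 mm high; origin under its centre.
- cookie_pack_0: Bystander: stack of cookies, 75 x 73 x 84 mm high; origin under its centre.
- cookie_pack_1: Bystander: stack of cookies, 74 x 73 x 84 mm high; origin under its centre.
- gift_box_1: Bystander: small kraft gift box with ribbon, 69 x 73 x 61 mm high; origin under its centre.
- bench_scraper: Bystander: steel bench scraper with round wooden handle, lying, 92 x 112 x 25 mm; origin under its centre.
- ink_pad: Bystander: flat ink pad, 55 x 85 x 12 mm; origin under its centre.
Mind the look-alikes: they are no part of the job. Of the things that look like the carton, the larger one is meant.

How it is judged:
On the way:
1. the carton stands upright on the worktop, at rest and released (angle between carton's own z axis and vertical below 0.1 rad and height (world z) of carton between -0.01 and 0.01 m and linear speed of carton below 0.03 m/s and contact force between the fingers and carton below 0.3 N), for 0.3 s.
At the end, for the whole second after the job is handed in: The carton hangs upright (within 0.3 rad) with the peg through its eye, behind the lip: the eye centre is 22 to 70 mm in front of the post, within 20 mm of the peg's centre line sideways and 140 to 163 mm high; the flap is down (under 0.06 rad); the carton is still (under 0.08 m/s) (x of carton_eye in the frame of hook_stand between -0.07 and -0.022 m and y of carton_eye in the frame of hook_stand between -0.02 and 0.02 m and z of carton_eye in the frame of hook_stand between 0.14 and 0.163 m and angle between carton's own z axis and vertical below 0.3 rad and value of joint flap below 0.06 rad and linear speed of carton below 0.08 m/s); the robot touches nothing.
It fails at once if a bystander is moved by more than 30 mm (distance of any of call_bell, cookie_pack_0, cookie_pack_1, gift_box_1, bench_scraper, ink_pad from where it was at the start of the episode above 0.03 m).
It also fails if it takes over 61 s, if anything falls off the work surface, if the arm or the gripper's body presses on something with over 40 N, if the wrist force passes 120 N, or if a joint passes its speed limit or range.

## Working session

There is one attempt and no reset: what is moved stays moved. The work goes in short steps, Python scripts to look and compute and a tool call to move; the robot and the scene stay as the last step left them, time stands still between calls to the robot, and variables do not carry over. Pictures are saved under pics/ and viewed, and the job is handed in when it is done.

Besides the shell and the picture viewer there is one more tool, called after ">>>" as name(argument=value, ...) on one line, values as JSON. send_rows: Moves the arm, as the interface text tells. Its arguments: {"type":"object","properties":{"plan":{"type":"array","items":{"type":"array","items":{"type":"array","items":{"type":"number"}}}},"grip_force":{"type":"number"}},"required":["plan"]}

```bash
mkdir -p pics; cat > h.py <<'E'
import numpy as np, cv2
from plant import ctrl
def w(f,p):
    T=np.array(f["world_from_camera"]); return (T@np.r_[p,1])[:3]
def proj(f,P):
    T=np.linalg.inv(np.array(f["world_from_camera"])); P=np.atleast_2d(P)
    c=(T[:3,:3]@P.T).T+T[:3,3]
    return np.c_[f["cx"]+f["fx"]*c[:,0]/-c[:,2], f["cy"]+f["fy"]*(-c[:,1])/-c[:,2]]
def ray(f,u,v,z):
    T=np.array(f["world_from_camera"]); d=np.array([(u-f["cx"])/f["fx"],-(v-f["cy"])/f["fy"],-1.])
    d=T[:3,:3]@d; o=T[:3,3]; return o+d*(z-o[2])/d[2]
def save(f,n,s=1,crop=None):
    im=cv2.cvtColor(np.array(f["color"]),cv2.COLOR_RGB2BGR)
    if crop: x0,y0,x1,y1=crop; im=im[y0:y1,x0:x1]
    if s!=1: im=cv2.resize(im,None,fx=s,fy=s,interpolation=cv2.INTER_CUBIC)
    cv2.imwrite("pics/"+n+".png",im)
E
python3 - <<'E'
from h import *
np.set_printoptions(precision=4,suppress=True)
for n in ("scene","top"):
    f=ctrl.grab_frame(n); save(f,n+"0",1.5)
    print(n,{k:v for k,v in f.items() if k!="color"})
    for t in ["carton","carton_tab","carton_eye","hook_stand","peg_tip","flap_lip"]+["call_bell","cookie_pack_0","gift_box_1","bench_scraper","ink_pad"]:
        for r in ctrl.find_in(f,t)[:3]:
            p=w(f,r["xyz"]); print(t,round(r["score"],2),p,proj(f,p)[0].round())
s=ctrl.get_state(); print(s)
E
```

```text
scene {'fx': 494.4918695232234, 'fy': 494.4918695232234, 'cx': 256.17364490076034, 'cy': 193.22272745157454, 'world_from_camera': array([[ 0.567 ,  0.3488, -0.7462, -0.6066],
       [-0.8236,  0.2248, -0.5207, -0.8964],
       [-0.0138,  0.9098,  0.4147,  0.7712],
       [ 0.    ,  0.    ,  0.    ,  1.    ]]), 'shot': 1}
carton 0.6 [ 0.4853 -0.2479  0.0297] [288. 243.]
carton 0.55 [ 0.4494 -0.0677  0.0177] [232. 236.]
carton_tab 0.69 [ 0.4856 -0.2484  0.0319] [289. 243.]
carton_tab 0.58 [ 0.4421 -0.0631  0.0199] [230. 235.]
carton_tab 0.4 [ 0.4943 -0.5237  0.0426] [379. 266.]
carton_eye 0.93 [ 0.4486 -0.0631  0.0221] [231. 234.]
carton_eye 0.63 [ 0.4873 -0.255   0.0346] [291. 242.]
hook_stand 0.63 [0.6417 0.0863 0.0072] [231. 204.]
hook_stand 0.48 [0.6152 0.0904 0.1872] [223. 159.]
peg_tip 0.59 [0.6417 0.0895 0.0042] [230. 205.]
peg_tip 0.23 [ 0.4893 -0.2559  0.0358] [291. 242.]
call_bell 0.53 [0.422  0.3319 0.0178] [136. 208.]
cookie_pack_0 0.84 [ 0.7145 -0.2475  0.0323] [324. 213.]
cookie_pack_0 0.55 [ 0.7009 -0.3511  0.0406] [352. 220.]
gift_box_1 0.93 [ 0.4939 -0.5219  0.0452] [3
[... 1056 characters left out ...]
. 191.]
gift_box_1 0.77 [ 0.5109 -0.5077  0.056 ] [376. 257.]
bench_scraper 0.83 [0.4565 0.2513 0.0097] [164. 196.]
ink_pad 0.84 [0.5747 0.3398 0.0122] [158. 161.]
{'clock': 1.2, 'joint_positions': array([ 1.0589,  0.2204,  1.5265,  0.    ,  1.3947, -0.1261]), 'qd': array([-0.0011, -0.0011, -0.0005, -0.0008,  0.001 ,  0.0007]), 'joint_efforts': array([  0.001 , -49.6843, -38.9734,   0.0002,   0.0007,   0.0001]), 'eef_pos': array([0.2352, 0.5791, 0.2533]), 'eef_rot': array([[-0.9265,  0.3763,  0.    ],
       [ 0.3763,  0.9265,  0.    ],
       [-0.    ,  0.    , -1.    ]]), 'ft_force': array([-0.1298, -0.9348,  0.1053]), 'torque': array([0.0288, 0.0337, 0.0302]), 'width': 0.9993037936238873}
```

View pics/scene0.png

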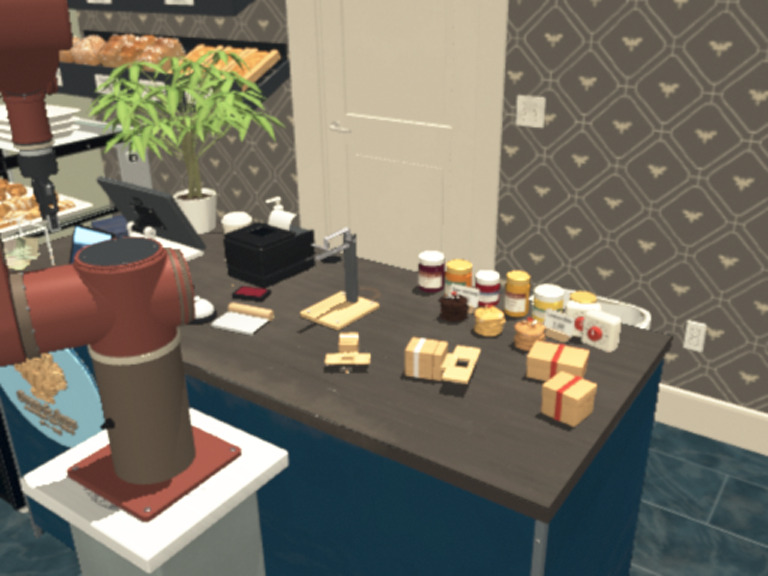

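View pics/top0.png

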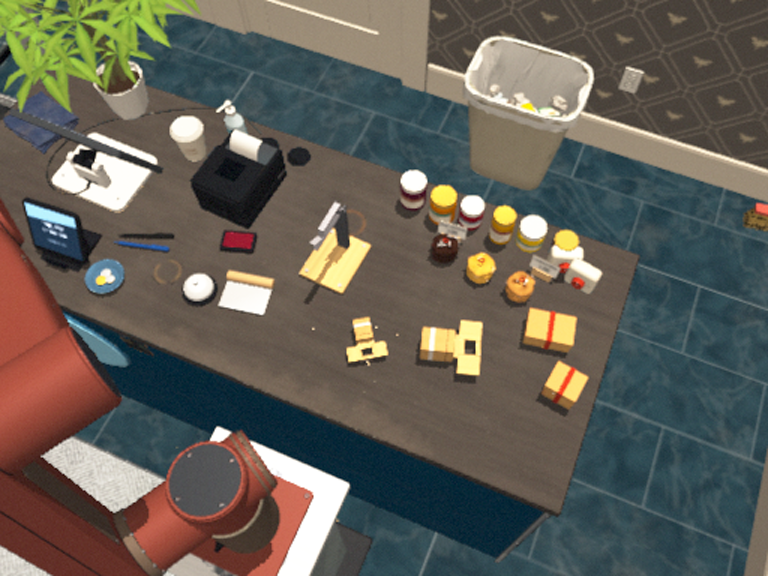

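```bash
python3 - <<'E'
from h import *
f=ctrl.grab_frame("top"); save(f,"top_crop1",5,(225,200,345,265)); save(f,"top_hook1",6,(190,125,260,205))
f=ctrl.grab_frame("scene"); save(f,"sc_hook1",6,(190,145,265,225)); save(f,"sc_cart1",6,(210,215,330,265))
import pickle
E
```

```text
(no output)
```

View pics/top_crop1.png

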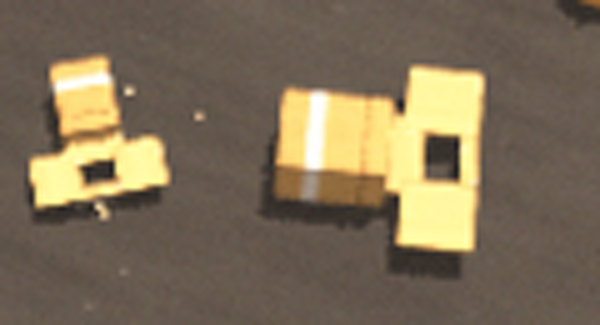

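View pics/top_hook1.png

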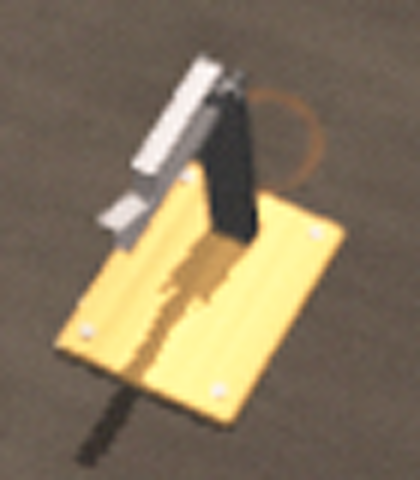

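View pics/sc_hook1.png

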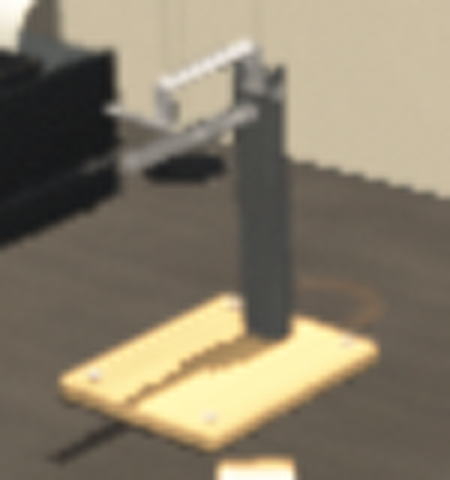

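View pics/sc_cart1.png

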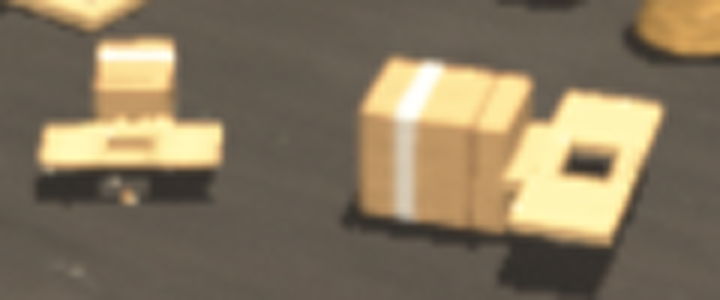

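```bash
cat > fit.py <<'E'
from h import *
from scipy.optimize import least_squares
def fit(model,obs,x0,verbose=True):
    # model(x, name)->world pt ; obs list (frame, localpt, uv)
    def res(x):
        r=[]
        for f,l,uv in obs:
            r.append(proj(f,model(x,np.array(l)))[0]-np.array(uv))
        return np.ravel(r)
    s=least_squares(res,x0,loss="soft_l1")
    return s.x,res(s.x).reshape(-1,2)
def planar(x,l):
    c,s_=np.cos(x[2]),np.sin(x[2]); return np.array([x[0]+c*l[0]-s_*l[1],x[1]+s_*l[0]+c*l[1],l[2]])
E
python3 - <<'E'
from fit import *
np.set_printoptions(precision=4,suppress=True)
t=ctrl.grab_frame("top"); s=ctrl.grab_frame("scene")
# carton local: a along own z (base->tab), b along left of it, height
H=.034
T=lambda x,y:(225+x/5,200+y/5); S=lambda x,y:(210+x/6,215+y/6)
tp=[((0,.028,.06),T(285,90)),((.075,.028,.06),T(395,97)),((0,-.028,.06),T(278,165)),((.075,-.028,.06),T(385,178)),
((.085,.065,H),T(412,66)),((.135,.065,H),T(486,73)),((.135,-.065,H),T(475,250)),((.085,-.065,H),T(396,245))]
sc=[((.085,.065,H),S(572,90)),((.135,.065,H),S(663,102)),((.135,-.065,H),S(612,245)),((.085,-.065,H),S(508,228)),
((0,.028,.06),S(388,58)),((.075,.028,.06),S(530,78)),((0,-.028,.06),S(362,110)),((.075,-.028,.06),S(510,135)),((0,-.028,0),S(362,212))]
for obs in ([(t,*o) for o in tp],[(s,*o) for o in sc],[(t,*o) for o in tp]+[(s,*o) for o in sc]):
    x,r=fit(planar,obs,[.5,-.2,-1.5]); print("carton base",x,"deg",np.degrees(x[2])); 
print(r)
T=lambda x,y:(190+x/6,125+y/6); S=lambda x,y:(190+x/6,145+y/6); Z=.012
tp=[((-.11,.06,Z),T(55,345)),((-.11,-.06,Z),T(230,422)),((.04,-.06,Z),T(345,232))]
sc=[((-.11,.06,Z),S(60,380)),((-.11,-.06,Z),S(218,438)),((.04,-.06,Z),S(378,345)),((.04,.06,Z),S(230,295)),((-.105,0,.16),S(125,160))]
for obs in ([(t,*o) for o in tp],[(s,*o) for o in sc],[(t,*o) for o in tp]+[(s,*o) for o in sc]):
    x,r=fit(planar,obs,[.65,.08,0.5]); print("stand",x,"deg",np.degrees(x[2])); 
print(r)
print(planar(x,[-.105,0,.16]))
E
```

```text
carton base [ 0.4922 -0.184  -1.2781] deg -73.23076135163444
carton base [ 0.4866 -0.191  -1.2778] deg -73.21441801844668
carton base [ 0.4913 -0.1867 -1.2726] deg -72.91502173000171
[[ 0.5028  0.1236]
 [ 0.7378  0.81  ]
 [ 0.4961  0.4655]
 [ 1.6877  0.0174]
 [ 0.3024  0.5797]
 [ 0.0207  0.5331]
 [ 0.4432  0.6251]
 [ 1.1846  0.1723]
 [-1.0192 -0.5447]
 [-0.1592 -0.374 ]
 [-0.269  -2.7889]
 [-0.1534 -2.5099]
 [-0.0826 -0.7961]
 [ 0.2954 -0.8946]
 [-0.8293 -0.8662]
 [-0.7143 -1.5642]
 [-0.7767 -0.3391]]
stand [ 0.6582  0.0913 -0.0631] deg -3.6157240881497628
stand [ 0.6545  0.083  -0.0613] deg -3.509807731513333
stand [ 0.6582  0.0877 -0.0674] deg -3.8626094141850165
[[ 0.7092  0.1893]
 [ 0.7209  0.7334]
 [ 1.0704  0.045 ]
 [-0.5723 -0.747 ]
 [-1.2176 -0.9572]
 [ 0.0887 -0.877 ]
 [-0.4849 -0.8763]
 [-0.0617  0.0019]]
[0.5535 0.0947 0.16  ]
```

```bash
cat >> h.py <<'E'
def plan(tgt,yaw_y=None,n=None,g=-1,start=None,speed=1.0):
    """rows from present (or start=(p,yaw)) to tgt; yaw_y = world angle (deg) of tool y"""
    s=ctrl.get_state(); p=np.array(s["eef_pos"]); R=np.array(s["eef_rot"]); a=np.degrees(np.arctan2(R[1,1],R[0,1]))
    if start: p,a=np.array(start[0]),start[1]
    if yaw_y is None: yaw_y=a
    dy=(yaw_y-a+180)%360-180; tgt=np.array(tgt)
    if n is None:
        n=1
        while True:
            rows,_,_=_rows(p,a,tgt,dy,n,g)
            if np.abs(np.array(rows)[:,:4]).max()<=speed: break
            n+=1
    rows,pe,ae=_rows(p,a,tgt,dy,n,g)
    for k in range(0,len(rows),10): print("[["+",".join("["+",".join("%g"%v for v in r)+"]" for r in rows[k:k+10])+"]]")
    print(n,"rows; predicted end",pe.round(4),round(ae,2))
def _rows(p,a,tgt,dy,n,g):
    p=p.copy(); rows=[]; a0=a
    for k in range(n):
        want=p+(tgt-p)/(n-k); ta=np.radians(a)
        Y=np.array([np.cos(ta),np.sin(ta),0]); Z=np.array([0,0,-1.]); X=np.cross(Y,Z)
        d=want-p; r=np.round(np.array([d@X,d@Y,d@Z])/.03,2); t=round(-(a0+dy-a)/(n-k)/5,2)
        p=p+.03*(r[0]*X+r[1]*Y+r[2]*Z); a=a-5*t; rows.append([*r,t,g])
    return rows,p,a
def st():
    s=ctrl.get_state(); R=np.array(s["eef_rot"])
    print("t",round(s["clock"],2),"p",np.round(s["eef_pos"],4),"yawY",round(np.degrees(np.arctan2(R[1,1],R[0,1])),2),"F",np.round(s["ft_force"],1),"M",np.round(s["torque"],2),"w",round(s["width"],4),"q",np.round(s["joint_positions"],2),"oh",ctrl.finger_overhang)
E
python3 - <<'E'
from h import *
st(); plan([.4915,-.187,.16],17.1)
E
```

```text
t 1.4 p [0.2352 0.5791 0.2533] yawY 67.9 F [-0.6  0.3 -0.5] M [ 0.06  0.   -0.01] w 0.9993 q [ 1.06  0.22  1.53 -0.    1.39 -0.13] oh 0.022
[[[-0.65,-0.76,0.12,0.38,-1],[-0.67,-0.74,0.12,0.38,-1],[-0.7,-0.71,0.11,0.38,-1],[-0.72,-0.69,0.12,0.38,-1],[-0.74,-0.66,0.11,0.38,-1],[-0.77,-0.64,0.12,0.38,-1],[-0.79,-0.61,0.11,0.38,-1],[-0.81,-0.59,0.12,0.37,-1],[-0.82,-0.56,0.11,0.38,-1],[-0.84,-0.53,0.12,0.37,-1]]]
[[[-0.86,-0.51,0.11,0.38,-1],[-0.88,-0.48,0.12,0.37,-1],[-0.89,-0.45,0.11,0.38,-1],[-0.9,-0.42,0.12,0.37,-1],[-0.92,-0.39,0.11,0.38,-1],[-0.93,-0.36,0.12,0.37,-1],[-0.94,-0.33,0.11,0.38,-1],[-0.95,-0.3,0.12,0.37,-1],[-0.96,-0.27,0.11,0.38,-1],[-0.97,-0.23,0.12,0.37,-1]]]
[[[-0.98,-0.2,0.11,0.38,-1],[-0.98,-0.17,0.12,0.37,-1],[-0.99,-0.14,0.11,0.38,-1],[-0.99,-0.1,0.12,0.37,-1],[-0.99,-0.07,0.11,0.38,-1],[-1,-0.04,0.12,0.37,-1],[-1,-0.02,0.11,0.38,-1]]]
27 rows; predicted end [ 0.4914 -0.1872  0.16  ] 17.1
```

>>> send_rows(plan=[[[-0.65,-0.76,0,0.38,-1],[-0.67,-0.74,0,0.38,-1],[-0.7,-0.71,0.1,0.38,-1],[-0.72,-0.69,0.1,0.38,-1],[-0.74,-0.66,0.1,0.38,-1],[-0.77,-0.64,0.1,0.38,-1],[-0.79,-0.61,0.1,0.38,-1],[-0.81,-0.59,0.1,0.37,-1],[-0.82,-0.56,0.1,0.38,-1],[-0.84,-0.53,0.1,0.37,-1]]])

```text
clock: 2.4
eef_pos: [0.3305, 0.2943, 0.2294]
eef_rot: [[-0.754, 0.657, 0.001], [0.657, 0.754, 0.0], [-0.0, 0.001, -1.0]]
ft_force: [-0.0, -0.0, 0.2]
width: 1.001
```

>>> send_rows(plan=[[[-0.86,-0.51,0.1,0.38,-1],[-0.88,-0.48,0.1,0.37,-1],[-0.89,-0.45,0.1,0.38,-1],[-0.9,-0.42,0.1,0.37,-1],[-0.92,-0.39,0.1,0.38,-1],[-0.93,-0.36,0.1,0.37,-1],[-0.94,-0.33,0.1,0.38,-1],[-0.95,-0.3,0.1,0.37,-1],[-0.96,-0.27,0.1,0.38,-1],[-0.97,-0.23,0.1,0.37,-1]]])

```text
clock: 3.4
eef_pos: [0.4252, 0.0102, 0.1995]
eef_rot: [[-0.502, 0.865, 0.001], [0.865, 0.502, -0.0], [-0.0, 0.001, -1.0]]
ft_force: [-0.3, 0.2, -0.1]
width: 1.001
```

>>> send_rows(plan=[[[-0.98,-0.2,0.2,0.38,-1],[-0.98,-0.17,0.2,0.37,-1],[-0.99,-0.14,0.2,0.38,-1],[-0.99,-0.1,0.2,0.37,-1],[-0.99,-0.07,0.2,0.38,-1],[-1,-0.04,0.2,0.37,-1],[-1,-0.02,0.2,0.38,-1]]])

```text
clock: 4.1
eef_pos: [0.4917, -0.1885, 0.1572]
eef_rot: [[-0.293, 0.956, 0.0], [0.956, 0.293, -0.0], [-0.0, 0.0, -1.0]]
ft_force: [0.3, -0.5, 0.3]
width: 0.997
```

```bash
python3 - <<'E'
from h import *
st()
t=ctrl.grab_frame("top"); save(t,"top2",5,(230,170,350,270)); s=ctrl.grab_frame("scene"); save(s,"sc2",5,(230,160,350,270))
st()
E
```

```text
t 4.1 p [ 0.4917 -0.1885  0.1572] yawY 17.01 F [ 0.3 -0.5  0.3] M [ 0.01 -0.02 -0.03] w 0.9967 q [-0.52  0.08  1.87  0.    1.19 -0.81] oh 0.022
t 4.2 p [ 0.4918 -0.1901  0.1568] yawY 16.89 F [-0.6  0.3 -0.3] M [ 0.04 -0.03  0.03] w 1.0058 q [-0.52  0.08  1.87 -0.    1.19 -0.81] oh 0.022
```

View pics/top2.png

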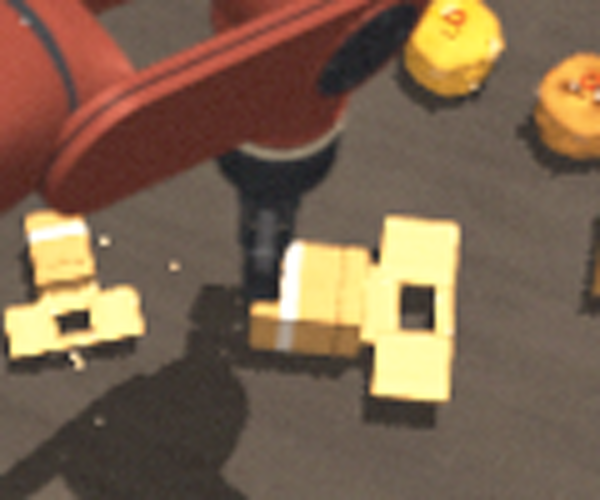

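View pics/sc2.png

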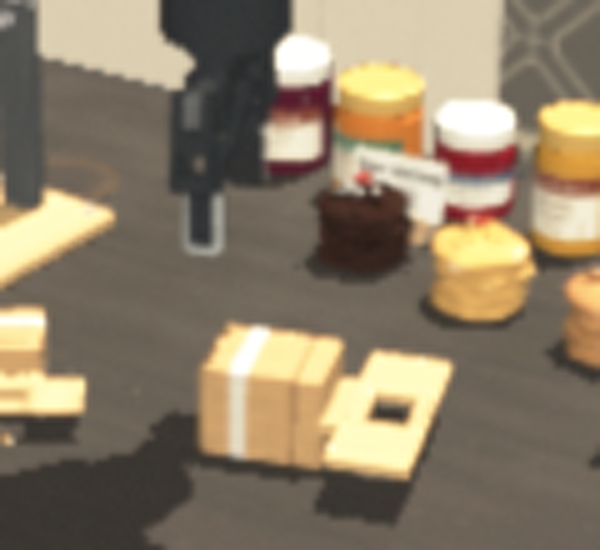

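```bash
python3 - <<'E'
from h import *
np.set_printoptions(precision=2,suppress=True)
s=ctrl.grab_frame("scene"); t=ctrl.grab_frame("top")
P=np.array([.4918,-.190,.1568]); Y=np.array([.956,.293,0]); X=np.array([-.293,.956,0])
for off in(-.0425,-.057):
  for z in (-.009,-.016,-.022):
    for x in (-.011,.011):
        q=P+off*Y+x*X+[0,0,z]; a=proj(s,q)[0]; b=proj(t,q)[0]
        print(off,x,z,"sc crop",(a-[230,160])*5,"top crop",(b-[230,170])*5)
E
```

```text
-0.0425 -0.011 -0.009 sc crop [213.99 242.69] top crop [281.13 288.03]
-0.0425 0.011 -0.009 sc crop [176.91 238.02] top crop [246.18 284.69]
-0.0425 -0.011 -0.016 sc crop [213.99 253.71] top crop [280.63 292.4 ]
-0.0425 0.011 -0.016 sc crop [176.98 249.  ] top crop [245.83 289.08]
-0.0425 -0.011 -0.022 sc crop [213.99 263.12] top crop [280.21 296.12]
-0.0425 0.011 -0.022 sc crop [177.04 258.37] top crop [245.52 292.81]
-0.057 -0.011 -0.009 sc crop [207.   253.66] top crop [279.26 309.33]
-0.057 0.011 -0.009 sc crop [169.62 248.89] top crop [244.16 305.97]
-0.057 -0.011 -0.016 sc crop [207.01 264.75] top crop [278.77 313.63]
-0.057 0.011 -0.016 sc crop [169.71 259.95] top crop [243.81 310.28]
-0.057 -0.011 -0.022 sc crop [207.03 274.22] top crop [278.35 317.3 ]
-0.057 0.011 -0.022 sc crop [169.78 269.38] top crop [243.51 313.95]
```

>>> send_rows(plan=[[[0.17,0,0.8,0,-1],[0,0,0.8,0,-1],[0,0,0.8,0,-1],[0,0,0.7,0,-1],[0,0,0,0,-0.2],[0,0,0,0,1],[0,0,0,0,1],[0,0,0,0,1],[0,0,0,0,1]]], grip_force=40)

```text
clock: 5.2
eef_pos: [0.4908, -0.1825, 0.0656]
eef_rot: [[-0.294, 0.956, 0.002], [0.956, 0.294, -0.001], [-0.001, 0.002, -1.0]]
ft_force: [-0.7, 2.4, 4.3]
width: 0.637
```

```bash
python3 - <<'E'
from h import *
st()
t=ctrl.grab_frame("top"); save(t,"top3",5,(230,170,350,270)); s=ctrl.grab_frame("scene"); save(s,"sc3",6,(240,190,340,270))
E
```

```text
t 5.2 p [ 0.4908 -0.1825  0.0656] yawY 17.1 F [-0.7  2.4  4.3] M [0.29 0.04 0.07] w 0.6373 q [-0.51  0.2   1.93  0.    1.   -0.81] oh 0.022
```

View pics/sc3.png

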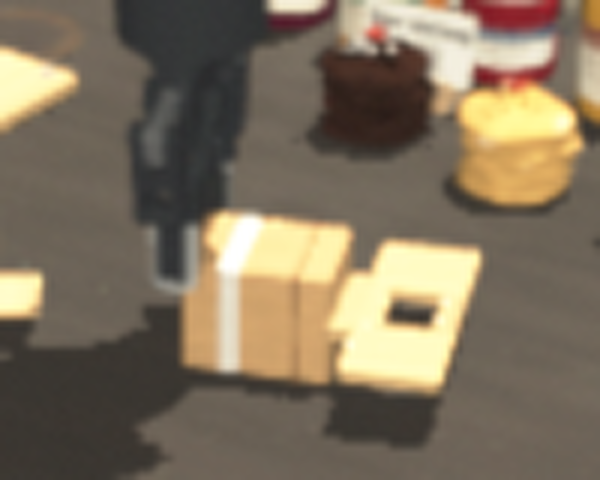

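View pics/top3.png

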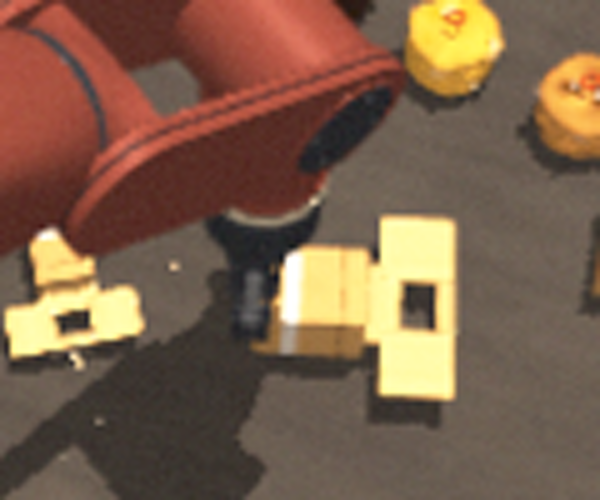

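>>> send_rows(plan=[[[0,0,0.1,0,1],[0.1,0,0.05,0,1],[0.1,0,0,0,1],[0.1,0,0,0,1]]])

```text
clock: 5.7
eef_pos: [0.4898, -0.1785, 0.0654]
eef_rot: [[-0.295, 0.956, 0.005], [0.955, 0.295, -0.009], [-0.01, 0.002, -1.0]]
ft_force: [-10.3, -9.4, 26.0]
width: 0.639
```

```bash
python3 - <<'E'
from h import *
st()
s=ctrl.grab_frame("scene"); save(s,"sc4",6,(240,190,340,270)); st()
E
```

```text
t 5.7 p [ 0.4898 -0.1785  0.0654] yawY 17.15 F [-10.3  -9.4  26. ] M [-1.98  2.24 -0.03] w 0.6388 q [-0.5   0.19  1.94 -0.01  1.   -0.79] oh 0.022
t 5.75 p [ 0.4898 -0.1782  0.0653] yawY 17.16 F [-10.   -7.3  27.9] M [-1.97  2.05 -0.09] w 0.6381 q [-0.5   0.19  1.94 -0.01  1.   -0.79] oh 0.022
```

View pics/sc4.png

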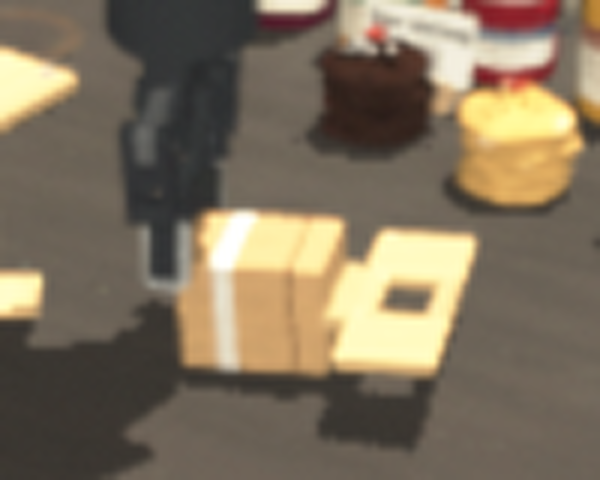

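>>> send_rows(plan=[[[0.1,0,0,0,1],[0.15,0,0,0,1],[0.15,0,0,0,1],[0.15,0,0.02,0,1]]])

```text
clock: 6.15
eef_pos: [0.4853, -0.1606, 0.0621]
eef_rot: [[-0.294, 0.956, 0.007], [0.956, 0.294, -0.005], [-0.007, 0.005, -1.0]]
ft_force: [1.8, -3.8, 5.3]
width: 0.635
```

```bash
python3 - <<'E'
from h import *
s=ctrl.grab_frame("scene"); save(s,"sc5",6,(240,190,340,270)); st()
E
```

```text
t 6.2 p [ 0.485  -0.1597  0.0617] yawY 17.09 F [ 1.6 -2.2 10.1] M [-0.7  -0.48  0.01] w 0.6394 q [-0.47  0.18  1.97 -0.    0.99 -0.77] oh 0.022
```

View pics/sc5.png

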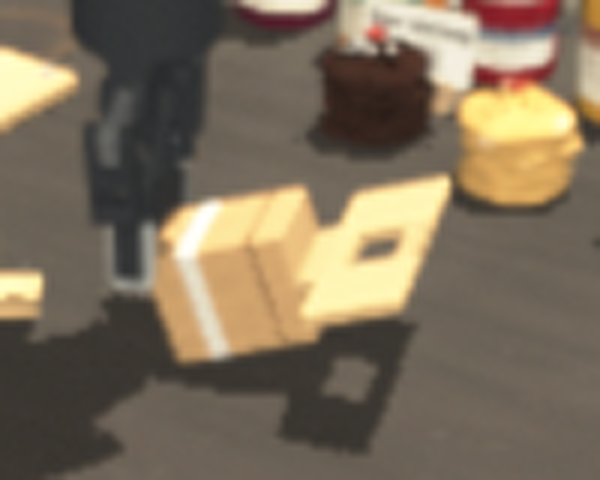

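>>> send_rows(plan=[[[0.14,0,0.08,0,1],[0.13,0,0.1,0,1],[0.12,0,0.1,0,1],[0.12,0,0.1,0,1]]])

```text
clock: 6.6
eef_pos: [0.4802, -0.144, 0.0509]
eef_rot: [[-0.294, 0.956, 0.005], [0.956, 0.294, -0.002], [-0.003, 0.004, -1.0]]
ft_force: [-1.6, 5.4, 17.6]
width: 0.64
```

```bash
python3 - <<'E'
from h import *
s=ctrl.grab_frame("scene"); save(s,"sc6",6,(240,190,340,270)); st()
E
```

```text
t 6.65 p [ 0.4797 -0.1432  0.0501] yawY 17.09 F [-1.1  6.3 16.1] M [ 0.6  -0.08  0.08] w 0.6382 q [-0.45  0.18  2.    0.    0.96 -0.75] oh 0.022
```

View pics/sc6.png

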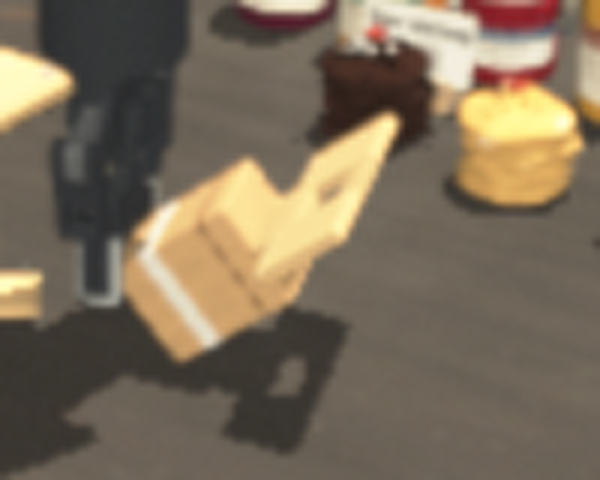

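>>> send_rows(plan=[[[0.11,0,0.12,0,1],[0.1,0,0.14,0,1],[0.1,0,0.14,0,1],[0.09,0,0.14,0,1]]])

```text
clock: 7.05
eef_pos: [0.4757, -0.1312, 0.0335]
eef_rot: [[-0.294, 0.956, 0.003], [0.956, 0.294, 0.001], [-0.0, 0.003, -1.0]]
ft_force: [-3.9, 10.2, 15.9]
width: 0.634
```

```bash
python3 - <<'E'
from h import *
s=ctrl.grab_frame("scene"); save(s,"sc7",6,(240,190,340,270)); st()
E
```

```text
t 7.1 p [ 0.4755 -0.1309  0.0327] yawY 17.11 F [-1.1  7.7 11.5] M [ 0.87 -0.28  0.18] w 0.6418 q [-0.43  0.19  2.02  0.    0.93 -0.73] oh 0.022
```

View pics/sc7.png

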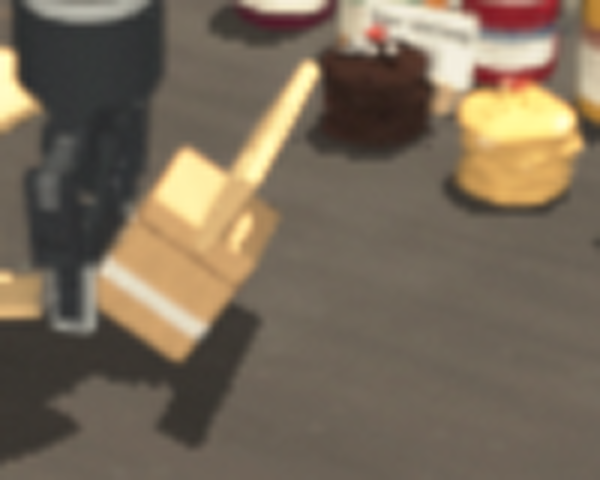

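>>> send_rows(plan=[[[0.08,0,0.12,0,1],[0.08,0,0.12,0,1],[0.08,0,0.12,0,1]]])

```text
clock: 7.4
eef_pos: [0.474, -0.1255, 0.0225]
eef_rot: [[-0.294, 0.956, 0.003], [0.956, 0.294, -0.002], [-0.003, 0.003, -1.0]]
ft_force: [-0.3, 1.3, 9.1]
width: 0.632
```

```bash
python3 - <<'E'
from h import *
s=ctrl.grab_frame("scene"); save(s,"sc8",6,(240,190,340,270)); st()
E
```

```text
t 7.45 p [ 0.4737 -0.1253  0.022 ] yawY 17.13 F [-0.2  2.6  9.2] M [-0.21 -0.25  0.12] w 0.6375 q [-0.42  0.21  2.03 -0.    0.9  -0.72] oh 0.022
```

View pics/sc8.png

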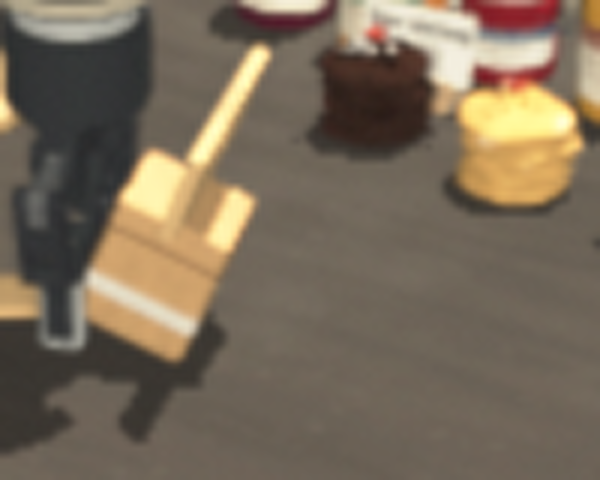

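>>> send_rows(plan=[[[0.12,0,0.1,0,1],[0.12,0,0.05,0,1],[0.1,0,0,0,1]]])

```text
clock: 7.75
eef_pos: [0.4722, -0.1178, 0.0185]
eef_rot: [[-0.294, 0.956, 0.006], [0.956, 0.294, -0.005], [-0.007, 0.004, -1.0]]
ft_force: [1.2, -5.2, 5.4]
width: 0.639
```

```bash
python3 - <<'E'
from h import *
s=ctrl.grab_frame("scene"); save(s,"sc9",6,(240,190,340,270)); st()
E
```

```text
t 7.8 p [ 0.472  -0.1172  0.0184] yawY 17.12 F [ 0.8 -4.   6.6] M [-1.04 -0.39  0.01] w 0.6355 q [-0.4   0.2   2.04 -0.    0.89 -0.7 ] oh 0.022
```

View pics/sc9.png

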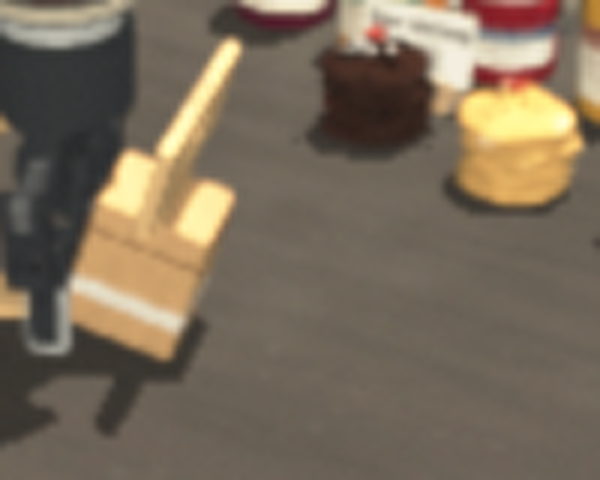

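>>> send_rows(plan=[[[0.05,0,0,0,-0.6],[0.15,0,-0.1,0,-1],[0.2,0,-0.2,0,-1],[0.2,0,-0.3,0,-1],[0.1,0,-0.4,0,-1]]])

```text
clock: 8.3
eef_pos: [0.4622, -0.0941, 0.0466]
eef_rot: [[-0.294, 0.956, -0.001], [0.956, 0.294, 0.001], [0.001, -0.001, -1.0]]
ft_force: [0.2, -0.1, 0.2]
width: 0.997
```

```bash
python3 - <<'E'
from h import *
s=ctrl.grab_frame("scene"); save(s,"sc10",6,(230,180,330,270)); st()
t=ctrl.grab_frame("top"); save(t,"top10",5,(230,170,350,270));
E
```

```text
t 8.35 p [ 0.4639 -0.0946  0.0489] yawY 17.14 F [1.6 0.3 0.3] M [-0.01 -0.04 -0.03] w 1.0029 q [-0.37  0.12  2.07  0.    0.95 -0.67] oh 0.022
```

View pics/sc10.png

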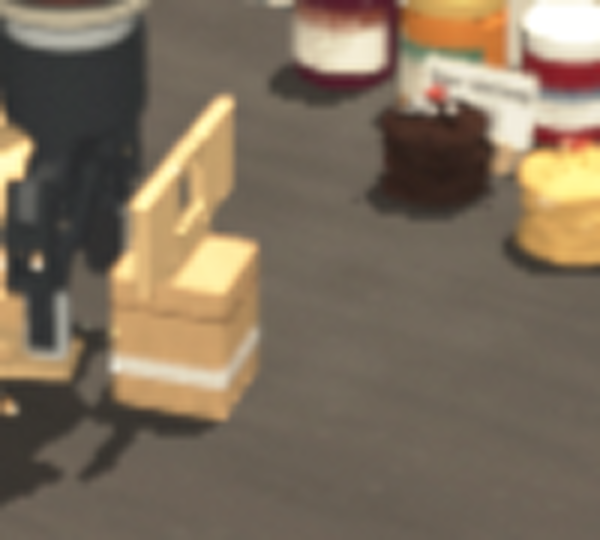

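View pics/top10.png

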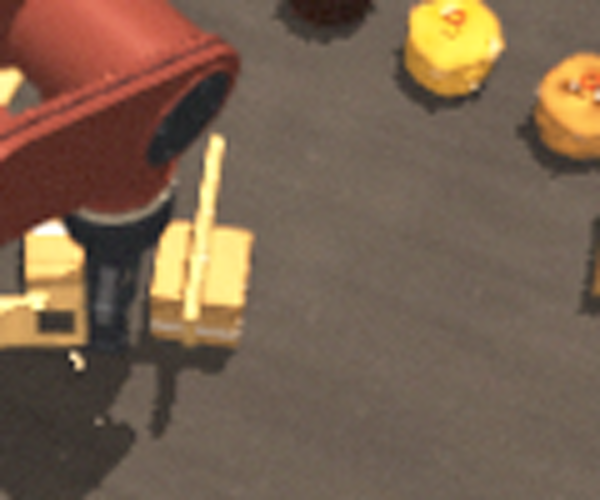

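>>> send_rows(plan=[[[0,0,-0.5,0,-1],[0,0,-1,0,-1],[0,0,-1,0,-1],[0,0,-1,0,-1],[0,0,-1,0,-1],[0,0,-1,0,-1]]])

```text
clock: 9.0
eef_pos: [0.463, -0.0952, 0.2128]
eef_rot: [[-0.294, 0.956, 0.001], [0.956, 0.294, -0.0], [-0.001, 0.001, -1.0]]
ft_force: [0.5, -0.4, -0.8]
width: 0.999
```

```bash
python3 - <<'E'
from h import *
st()
s=ctrl.grab_frame("scene"); save(s,"sc11",6,(200,180,310,270))
t=ctrl.grab_frame("top"); save(t,"top11",6,(215,170,315,260));
np.set_printoptions(precision=4,suppress=True)
for f in (s,t):
  for n in ["carton","carton_tab","carton_eye"]:
    for r in ctrl.find_in(f,n)[:3]:
        p=w(f,r["xyz"]); print(n,round(r["score"],2),p,proj(f,p)[0].round())
E
```

```text
t 9.0 p [ 0.463  -0.0952  0.2128] yawY 17.1 F [ 0.5 -0.4 -0.8] M [-0.03 -0.06  0.  ] w 0.9991 q [-0.37 -0.12  1.96 -0.    1.3  -0.67] oh 0.022
carton 0.73 [ 0.4605 -0.1574  0.0633] [258. 229.]
carton 0.65 [ 0.4504 -0.0605  0.0178] [231. 235.]
carton_tab 0.8 [ 0.4586 -0.1621  0.0622] [259. 230.]
carton_tab 0.8 [ 0.4448 -0.0579  0.0213] [229. 234.]
carton_eye 0.78 [ 0.4455 -0.0539  0.0194] [228. 234.]
carton_eye 0.55 [ 0.4597 -0.1655  0.0665] [260. 229.]
carton 0.64 [ 0.4402 -0.0478  0.02  ] [238. 228.]
carton 0.62 [ 0.4723 -0.1506  0.0767] [270. 225.]
carton 0.22 [0.6505 0.105  0.0137] [224. 166.]
carton_tab 0.87 [ 0.4449 -0.0511  0.0219] [240. 227.]
carton_tab 0.71 [ 0.4682 -0.1508  0.076 ] [269. 226.]
carton_eye 0.98 [ 0.4444 -0.0494  0.0246] [239. 227.]
carton_eye 0.82 [ 0.4691 -0.1507  0.0822] [269. 225.]
```

View pics/sc11.png

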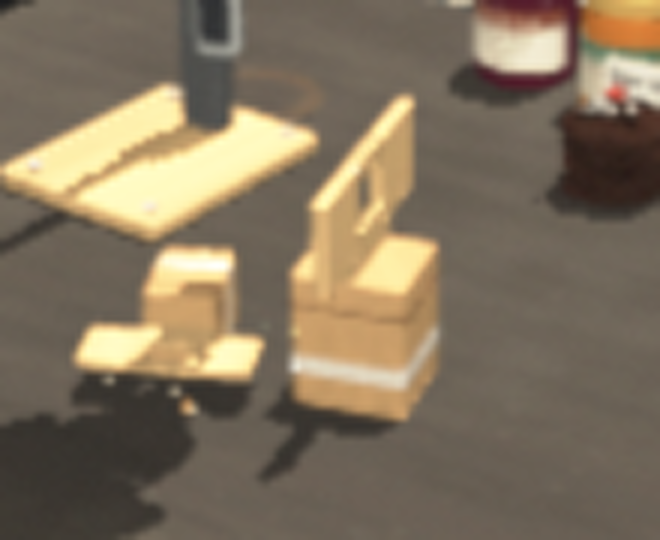

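View pics/top11.png

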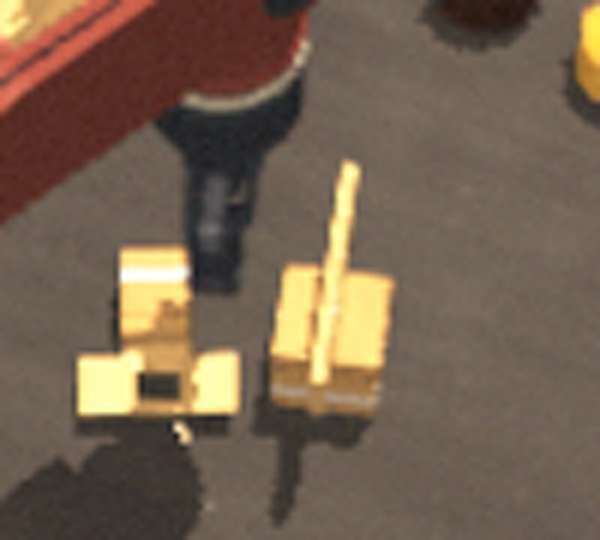

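```bash
python3 - <<'E'
from fit import *
np.set_printoptions(precision=4,suppress=True)
t=ctrl.grab_frame("top"); s=ctrl.grab_frame("scene")
T=lambda x,y:(215+(x+.5)/6-.5,170+(y+.5)/6-.5)
tp=[((-.03,.028,.075),T(288,265)),((.03,.028,.075),T(394,275)),((-.03,-.028,.075),T(272,362)),((.03,-.028,.075),T(382,372)),((-.03,-.028,0),T(275,408)),((.03,-.028,0),T(376,418)),((0,.065,.135),T(350,163))]
x,r=fit(planar,[(t,*o) for o in tp],[.47,-.15,-1.27]); print(x,np.degrees(x[2])); print(r)
S=lambda x,y:(200+(x+.5)/6-.5,180+(y+.5)/6-.5)
sp=[((0,.065,.135),S(408,97)),((0,-.065,.135),S(320,208)),((-.03,-.028,0),S(292,402)),((.03,-.028,0),S(403,418)),((.03,.028,0),S(436,375)),((.03,.028,.075),S(438,240)),((-.03,-.028,.075),S(292,275)),((.03,-.028,.075),S(410,300))]
x2,r=fit(planar,[(s,*o) for o in sp],[.47,-.15,-1.27]); print(x2,np.degrees(x2[2])); print(r)
# check projection of tcp/fingers
st()
E
```

```text
[ 0.4812 -0.1487 -1.2955] -74.22599912246727
[[-0.2753  0.031 ]
 [-0.1289  0.4071]
 [ 0.2622 -0.8131]
 [ 0.0265 -0.3722]
 [-0.1533  0.0464]
 [ 0.3697  0.4178]
 [-0.0804  0.1696]]
[ 0.4783 -0.1538 -1.3081] -74.9464184188956
[[-0.3447  0.0413]
 [-0.072  -0.1678]
 [ 0.1761  0.5398]
 [ 0.4387  1.0789]
 [ 0.6291 -0.6909]
 [ 0.3007  0.3082]
 [-0.3362 -0.1029]
 [-0.8448 -1.2736]]
t 9.5 p [ 0.4624 -0.0949  0.2101] yawY 17.09 F [ 1.1 -0.6 -0.2] M [ 0.    0.05 -0.03] w 1.0015 q [-0.37 -0.11  1.96 -0.    1.3  -0.67] oh 0.022
```

```bash
python3 - <<'E'
from h import *
plan([.431,-.162,.20],-74.5)
E
```

```text
[[[-0.1,-0.09,0.02,0.96,-1],[-0.1,-0.08,0.02,0.96,-1],[-0.11,-0.07,0.02,0.96,-1],[-0.11,-0.06,0.02,0.96,-1],[-0.12,-0.05,0.02,0.97,-1],[-0.12,-0.04,0.02,0.96,-1],[-0.13,-0.03,0.02,0.97,-1],[-0.13,-0.02,0.02,0.96,-1],[-0.13,-0.01,0.02,0.97,-1],[-0.13,0,0.02,0.96,-1]]]
[[[-0.13,0.01,0.02,0.97,-1],[-0.13,0.03,0.01,0.96,-1],[-0.12,0.04,0.02,0.97,-1],[-0.12,0.05,0.01,0.96,-1],[-0.12,0.05,0.02,0.97,-1],[-0.11,0.07,0.01,0.96,-1],[-0.11,0.07,0.02,0.97,-1],[-0.1,0.08,0.01,0.96,-1],[-0.09,0.1,0.02,0.97,-1]]]
19 rows; predicted end [ 0.4311 -0.1621  0.1999] -74.51
```

>>> send_rows(plan=[[[-0.1,-0.09,0,0.96,-1],[-0.1,-0.08,0,0.96,-1],[-0.11,-0.07,0,0.96,-1],[-0.11,-0.06,0,0.96,-1],[-0.12,-0.05,0,0.97,-1],[-0.12,-0.04,0,0.96,-1],[-0.13,-0.03,0,0.97,-1],[-0.13,-0.02,0,0.96,-1],[-0.13,-0.01,0,0.97,-1],[-0.13,0,0,0.96,-1]]])

```text
clock: 10.5
eef_pos: [0.4459, -0.1304, 0.2106]
eef_rot: [[0.519, 0.855, -0.001], [0.855, -0.519, 0.001], [-0.0, -0.001, -1.0]]
ft_force: [0.0, 0.1, 0.8]
width: 0.999
```

>>> send_rows(plan=[[[-0.13,0.01,0,0.97,-1],[-0.13,0.03,0,0.96,-1],[-0.12,0.04,0,0.97,-1],[-0.12,0.05,0,0.96,-1],[-0.12,0.05,0,0.97,-1],[-0.11,0.07,0,0.96,-1],[-0.11,0.07,0,0.97,-1],[-0.1,0.08,0,0.96,-1],[-0.09,0.1,0,0.97,-1]]])

```text
clock: 11.4
eef_pos: [0.4313, -0.1623, 0.2106]
eef_rot: [[0.965, 0.264, -0.001], [0.264, -0.965, 0.001], [-0.001, -0.001, -1.0]]
ft_force: [-1.0, -0.4, -0.4]
width: 1.003
```

```bash
python3 - <<'E'
from h import *
st()
s=ctrl.grab_frame("scene"); save(s,"sc12",6,(210,150,310,255))
t=ctrl.grab_frame("top"); save(t,"top12",6,(225,170,315,260)); st()
E
```

```text
t 11.4 p [ 0.4313 -0.1623  0.2106] yawY -74.7 F [-1.  -0.4 -0.4] M [ 0.01 -0.01 -0.01] w 1.003 q [-0.53 -0.15  1.98  0.    1.3   0.77] oh 0.022
t 11.5 p [ 0.4314 -0.1625  0.2107] yawY -74.58 F [-0.1  0.4  0.4] M [ 0.01 -0.08  0.06] w 1.002 q [-0.53 -0.15  1.98 -0.    1.3   0.77] oh 0.022
```

View pics/sc12.png

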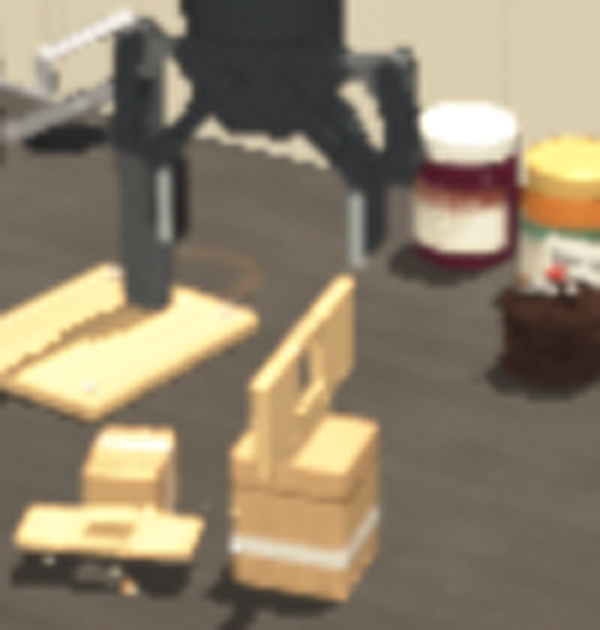

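View pics/top12.png

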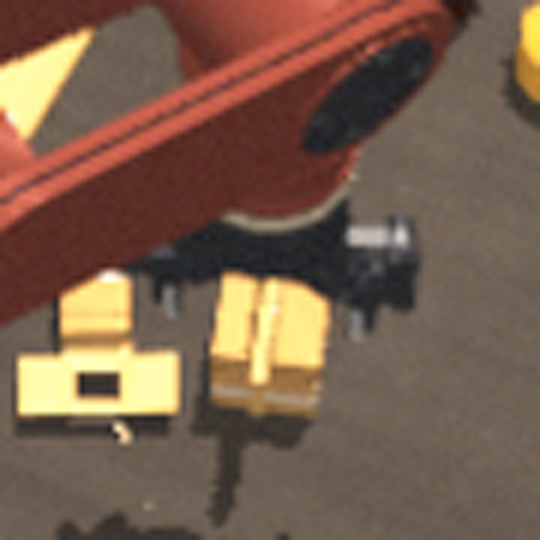

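```bash
python3 - <<'E'
from fit import *
np.set_printoptions(precision=2,suppress=True)
t=ctrl.grab_frame("top"); s=ctrl.grab_frame("scene")
P=np.array([.4314,-.1625,.2107]); Y=np.array([.265,-.964,0]);X=np.array([.964,.265,0])
for z in (.0,-.009):
  for o in (-.0425,.0425,0):
    for x in (-.011,.011):
      q=P+[0,0,z]+o*Y+x*X; print(z,o,x,"sc",(proj(s,q)[0]-[210,150])*6+2.5,"top",(proj(t,q)[0]-[225,170])*6+2.5)
for c in ([.4812,-.1487,-1.2955],[.4783,-.1538,-1.308]):
  for b in (-.065,-.05,.065):
    q=planar(c,np.array([0,b,.135])); print(b,"sc",(proj(s,q)[0]-[210,150])*6+2.5,"top",(proj(t,q)[0]-[225,170])*6+2.5)
E
```

```text
0.0 -0.0425 -0.011 sc [168.9  223.63] top [178.46 311.26]
0.0 -0.0425 0.011 sc [185.56 205.84] top [184.55 271.71]
0.0 0.0425 -0.011 sc [341.01 245.85] top [346.78 331.83]
0.0 0.0425 0.011 sc [355.64 227.42] top [351.73 292.01]
0.0 0 -0.011 sc [254.15 234.64] top [262.48 321.53]
0.0 0 0.011 sc [269.81 216.53] top [268.   281.85]
-0.009 -0.0425 -0.011 sc [169.46 241.13] top [178.72 318.48]
-0.009 -0.0425 0.011 sc [186.07 223.15] top [184.77 279.11]
-0.009 0.0425 -0.011 sc [341.11 263.62] top [346.11 338.96]
-0.009 0.0425 0.011 sc [355.7 245. ] top [351.03 299.32]
-0.009 0 -0.011 sc [254.48 252.27] top [262.27 328.71]
-0.009 0 0.011 sc [270.1  233.98] top [267.76 289.2 ]
-0.065 sc [255.97 382.25] top [260.93 383.67]
-0.05 sc [266.25 368.75] top [264.35 357.44]
0.065 sc [339.31 272.79] top [289.53 163.98]
-0.065 sc [259.67 386.99] top [266.25 391.74]
-0.05 sc [270.32 373.45] top [270.   365.48]
0.065 sc [346.01 277.25] top [297.65 171.81]
```

>>> send_rows(plan=[[[0,0,0.8,0,-1],[0,0,0.8,0,-1],[0,0,0.8,0,-1],[0,0,0.6,0,-0.2],[0,0,0,0,0.4],[0,0,0,0,0.6],[0,0,0,0,1],[0,0,0,0,1],[0,0,0,0,1],[0,0,0,0,1]]], grip_force=60)

```text
clock: 12.6
eef_pos: [0.4326, -0.1627, 0.1225]
eef_rot: [[0.964, 0.267, 0.002], [0.267, -0.964, -0.001], [0.002, 0.001, -1.0]]
ft_force: [0.1, 0.8, 5.3]
width: 0.082
```

```bash
python3 - <<'E'
from h import *
st()
s=ctrl.grab_frame("scene"); save(s,"sc13",6,(210,150,310,255))
E
```

```text
t 12.6 p [ 0.4326 -0.1627  0.1225] yawY -74.5 F [0.1 0.8 5.3] M [ 0.21 -0.04 -0.  ] w 0.0818 q [-0.53 -0.03  2.06  0.    1.11  0.77] oh 0.022
```

View pics/sc13.png

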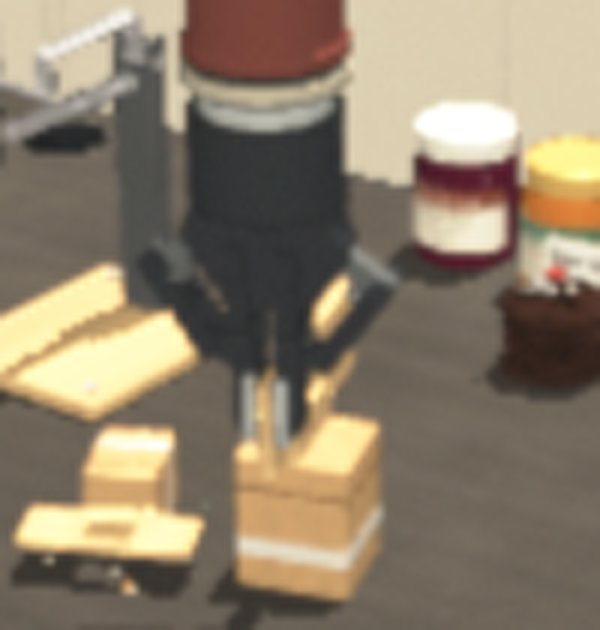

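>>> send_rows(plan=[[[0,0,-0.1,0,1],[0,0,-0.4,0,1],[0,0,-0.7,0,1],[0,0,-0.8,0,1],[0,0,-0.6,0,1]]])

```text
clock: 13.15
eef_pos: [0.4318, -0.1625, 0.2012]
eef_rot: [[0.964, 0.267, 0.001], [0.267, -0.964, -0.001], [0.001, 0.001, -1.0]]
ft_force: [0.2, -1.1, -1.4]
width: 0.081
```

```bash
python3 - <<'E'
from h import *
st()
s=ctrl.grab_frame("scene"); save(s,"sc14",6,(210,120,310,235))
plan([.494,.0515,.20],-3.7,g=1,speed=0.95)
E
```

```text
t 13.15 p [ 0.4318 -0.1625  0.2012] yawY -74.5 F [ 0.2 -1.1 -1.4] M [-0.02  0.07  0.01] w 0.081 q [-0.53 -0.14  1.99 -0.    1.28  0.77] oh 0.022
[[[0.26,-0.42,0.01,-0.94,1],[0.29,-0.4,0.01,-0.94,1],[0.32,-0.38,0.01,-0.94,1],[0.35,-0.35,0.01,-0.94,1],[0.38,-0.32,0.01,-0.95,1],[0.41,-0.29,0.01,-0.94,1],[0.43,-0.25,0.01,-0.95,1],[0.45,-0.21,0.01,-0.94,1],[0.46,-0.18,0.01,-0.95,1],[0.48,-0.14,0.01,-0.94,1]]]
[[[0.48,-0.1,0.01,-0.95,1],[0.49,-0.06,0.01,-0.94,1],[0.5,-0.02,0.01,-0.95,1],[0.49,0.03,0.01,-0.94,1],[0.49,0.06,0,-0.95,1]]]
15 rows; predicted end [0.4939 0.0514 0.2   ] -3.7
```

View pics/sc14.png

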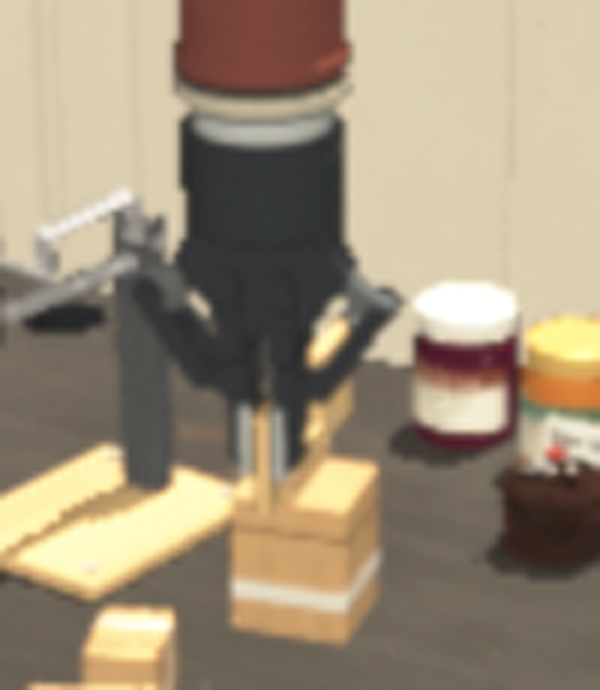

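Lifted, upright and untilted (crop centre ~(305,540)). Carry to in front of the peg.

>>> send_rows(plan=[[[0.26,-0.42,0,-0.94,1],[0.29,-0.4,0,-0.94,1],[0.32,-0.38,0,-0.94,1],[0.35,-0.35,0,-0.94,1],[0.38,-0.32,0,-0.95,1],[0.41,-0.29,0,-0.94,1],[0.43,-0.25,0,-0.95,1],[0.45,-0.21,0,-0.94,1],[0.46,-0.18,0,-0.95,1],[0.48,-0.14,0,-0.94,1]]])

```text
clock: 14.2
eef_pos: [0.472, -0.0184, 0.199]
eef_rot: [[0.456, 0.89, -0.001], [0.89, -0.456, -0.0], [-0.0, -0.001, -1.0]]
ft_force: [1.0, 0.4, -0.9]
width: 0.082
```

>>> send_rows(plan=[[[0.48,-0.1,0,-0.95,1],[0.49,-0.06,0,-0.94,1],[0.5,-0.02,0,-0.95,1],[0.49,0.03,0,-0.94,1],[0.49,0.06,0,-0.95,1],[0,0,0.5,0,1],[0,0,0.5,0,1],[0,0,0,0,1]]])

```text
clock: 15.0
eef_pos: [0.4904, 0.0525, 0.1668]
eef_rot: [[0.064, 0.998, -0.005], [0.998, -0.064, 0.0], [-0.0, -0.005, -1.0]]
ft_force: [-0.3, 0.1, -1.0]
width: 0.084
```

```bash
python3 - <<'E'
from h import *
st()
s=ctrl.grab_frame("scene"); save(s,"sc15",6,(165,110,275,230))
t=ctrl.grab_frame("top"); save(t,"top15",6,(170,110,280,210)); st()
E
```

```text
t 15.0 p [0.4904 0.0525 0.1668] yawY -3.68 F [-0.3  0.1 -1. ] M [-0.13 -0.   -0.  ] w 0.0844 q [-0.05 -0.01  1.95 -0.    1.21  0.01] oh 0.022
t 15.1 p [0.492  0.0523 0.1691] yawY -3.7 F [ 1.3  0.3 -0.8] M [-0.09 -0.06 -0.05] w 0.0862 q [-0.05 -0.01  1.94 -0.    1.21  0.01] oh 0.022
```

View pics/sc15.png

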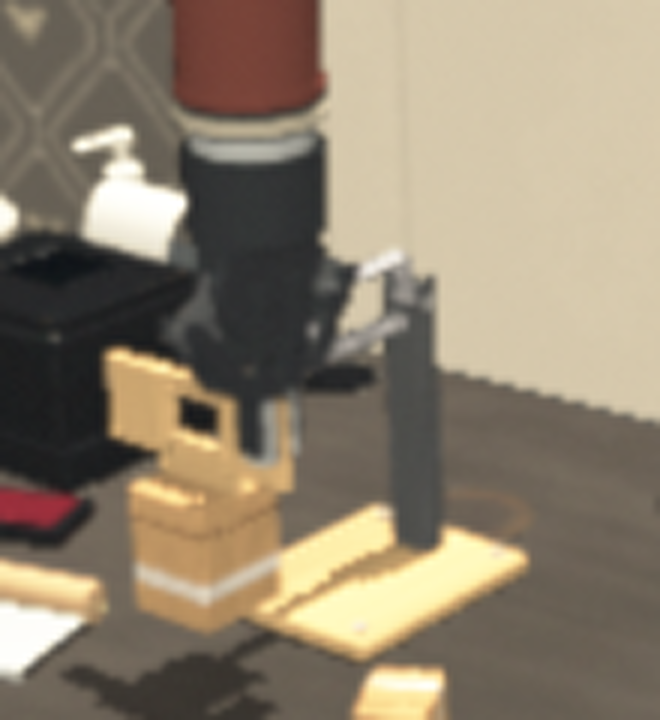

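View pics/top15.png

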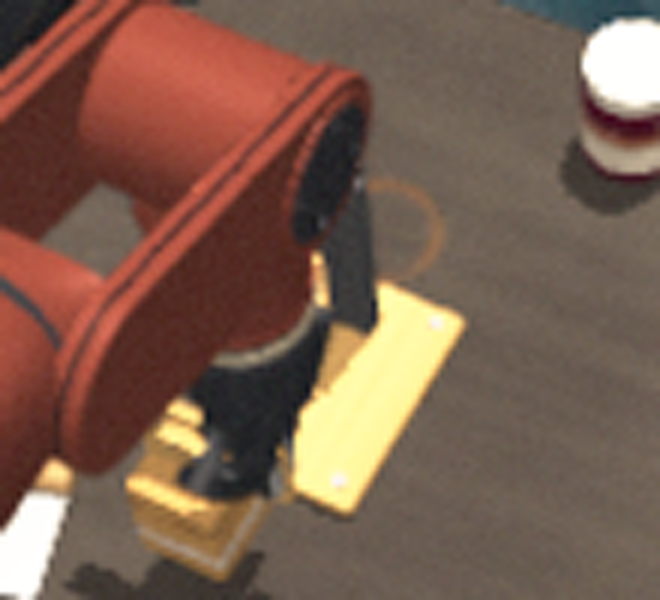

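```bash
python3 - <<'E'
from fit import *
np.set_printoptions(precision=4,suppress=True)
t=ctrl.grab_frame("top"); s=ctrl.grab_frame("scene")
save(s,"sc16",8,(175,145,245,205))
c=lambda x,y:((x+.5)/6-.5+165,(y+.5)/6-.5+110)
eye=ray(s,*c(197.5,416),.158); tip=ray(s,210.4,171.3,.16)
# foot front corners in scene first picture
print("eye",eye,"tip",tip)
a=np.radians(-3.7); ex=np.array([np.cos(a),np.sin(a)]); ey=np.array([-np.sin(a),np.cos(a)])
d=(eye-tip)[:2]; print("eye rel tip along/lat",d@ex,d@ey)
for n in ["carton_eye","peg_tip","flap_lip","carton_tab","hook_stand"]:
  for f in (s,t):
    for r in ctrl.find_in(f,n)[:2]:
        p=w(f,r["xyz"]); print(n,round(r["score"],2),p,proj(f,p)[0].round(1))
st()
E
```

```text
eye [0.486  0.0945 0.158 ] tip [0.5553 0.0978 0.16  ]
eye rel tip along/lat -0.06896093922962757 -0.007853900451768899
carton_eye 0.88 [ 0.4449 -0.0556  0.0181] [228.5 234.9]
carton_eye 0.63 [0.4918 0.0859 0.1146] [201.5 191.2]
carton_eye 0.64 [ 0.4432 -0.0469  0.024 ] [238.2 227.2]
carton_eye 0.58 [0.4761 0.1032 0.1206] [199.8 191.1]
peg_tip 0.73 [0.6553 0.087  0.0066] [232.7 202.9]
peg_tip 0.22 [0.418  0.331  0.0133] [135.4 209.4]
peg_tip 0.85 [0.6466 0.0732 0.0092] [231.4 170. ]
carton_tab 0.66 [ 0.4453 -0.0596  0.0198] [229.6 234.8]
carton_tab 0.56 [0.4915 0.0902 0.1124] [200.5 191.6]
carton_tab 0.75 [ 0.4408 -0.0532  0.0208] [239.6 228.8]
carton_tab 0.26 [0.4733 0.1047 0.1155] [199.2 192.3]
hook_stand 0.69 [0.6538 0.082  0.006 ] [233.6 203.5]
hook_stand 0.27 [0.4195 0.3309 0.0152] [135.7 208.8]
hook_stand 0.56 [0.6463 0.0729 0.0123] [231.4 169.6]
t 15.7 p [0.4924 0.0523 0.1694] yawY -3.71 F [ 1.7 -0.4 -2.4] M [-0.06 -0.01  0.  ] w 0.0838 q [-0.05 -0.01  1.94 -0.    1.21  0.01] oh 0.022
```

View pics/sc16.png

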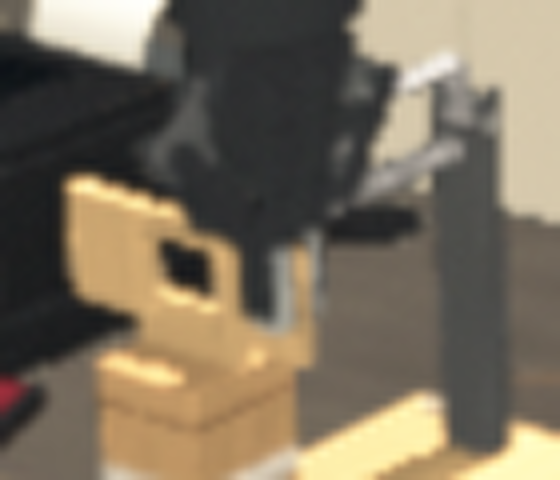

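```bash
cat > f2.py <<'E'
from fit import *
np.set_printoptions(precision=4,suppress=True)
t=ctrl.grab_frame("top"); s=ctrl.grab_frame("scene")
mk=lambda k,ox,oy:(lambda x,y:((x+.5)/k-.5+ox,(y+.5)/k-.5+oy))
S=mk(6,190,145);T=mk(6,190,125)
sc=[((-.11,.06,.012),S(60,380)),((-.11,-.06,.012),S(218,438)),((.04,-.06,.012),S(378,345)),((.04,.06,.012),S(230,295)),((-.105,0,.16),S(125,161)),((.008,0,.201),S(250,44)),((-.072,0,.201),S(162,85)),((-.11,0,.193),S(108,107))]
tp=[((-.11,.06,.012),T(55,345)),((-.11,-.06,.012),T(230,422)),((.04,-.06,.012),T(345,232)),((-.072,0,.201),T(143,165)),((.008,0,.201),T(212,60)),((-.11,0,.193),T(108,218))]
for nm,f,o in(("scene",s,sc),("top",t,tp)):
    x,r=fit(planar,[(f,*q) for q in o],[.65,.08,0]); print(nm,"stand",x,np.degrees(x[2])); print(r.round(1).tolist())
    if nm=="scene": xs=x
C=mk(6,165,110)
ob=[((-.004,.065,.135),C(108,350)),((-.004,.065,.085),C(112,435)),((-.004,0,.111),C(197.5,416)),((-.03,-.028,0),C(210,628)),((-.03,.028,0),C(140,611)),((-.03,.028,.075),C(133,484)),((.03,-.028,0),C(282,590)),((.03,-.028,.075),C(280,488)),((-.004,-.065,.085),C(291,490))]
def m(x,l): p=planar([x[0],x[1],x[3]],l); p[2]+=x[2]; return p
x,r=fit(m,[(s,*q) for q in ob],[.49,.1,.047,-.065]); print("scene carton",x,np.degrees(x[3]));print(r.round(1).tolist())
a=xs[2]; d=x[:2]-xs[:2]; print("carton in stand (scene)",d@[np.cos(a),np.sin(a)],d@[-np.sin(a),np.cos(a)])
E
python3 f2.py
```

```text
scene stand [ 0.6546  0.0865 -0.0652] -3.7369729626357286
[[-0.6, 0.2], [-1.1, -0.0], [0.2, -0.0], [-0.5, -0.0], [-0.0, 0.7], [1.1, -0.9], [-0.0, -1.1], [1.2, 0.8]]
top stand [ 0.6598  0.094  -0.0679] -3.8912956364901987
[[-0.3, -0.3], [-0.3, 0.2], [0.1, -0.4], [-0.1, 0.1], [0.3, -0.6], [0.2, 1.5]]
scene carton [ 0.51    0.1137  0.0339 -0.0381] -2.184754205689205
[[-0.2, 0.4], [0.3, 0.1], [-0.2, 0.4], [0.7, 0.6], [-0.0, -0.9], [-0.5, -0.2], [0.7, 0.3], [-0.1, -2.9], [-0.5, 0.1]]
carton in stand (scene) -0.14598539533041363 0.017658303640541446
```

```bash
cat >> f2.py <<'E'
for z in (.0445,.047,.0495):
    def m2(x,l): p=planar([x[0],x[1],-.0652],l); p[2]+=z; return p
    x,r=fit(m2,[(s,*q) for q in ob],[.49,.1]); d=x-xs[:2]; print("z",z,x,"in stand",d@[np.cos(a),np.sin(a)],d@[-np.sin(a),np.cos(a)],np.abs(r).mean().round(2))
E
python3 f2.py | tail -3
```

```text
z 0.0445 [0.4922 0.0974] in stand -0.1627710975380042 0.00022868982591637202 0.57
z 0.047 [0.488  0.0936] in stand -0.1666879770678406 -0.0038595668274298387 0.59
z 0.0495 [0.4838 0.0897] in stand -0.17060525734650572 -0.007947864309621517 0.6
```

>>> send_rows(plan=[[[0.12,0.3,0,0,1],[0,0.5,0,0,1],[0,0.5,0,0,1],[0,0.2,0,0,1],[0,0,0,0,1]]])

```text
clock: 16.4
eef_pos: [0.5383, 0.053, 0.1692]
eef_rot: [[0.065, 0.998, -0.0], [0.998, -0.065, 0.0], [0.0, -0.0, -1.0]]
ft_force: [0.0, 0.6, -1.9]
width: 0.084
```

```bash
python3 - <<'E'
from h import *
st()
s=ctrl.grab_frame("scene"); save(s,"sc17",9,(180,140,260,200)); 
t=ctrl.grab_frame("top"); save(t,"top17",6,(170,110,280,210)); st()
E
```

```text
t 16.4 p [0.5383 0.053  0.1692] yawY -3.71 F [ 0.   0.6 -1.9] M [-0.04 -0.01  0.01] w 0.0836 q [-0.05  0.1   1.83  0.    1.22  0.02] oh 0.022
t 16.5 p [0.5371 0.0531 0.1689] yawY -3.7 F [ 0.5 -0.2 -1.4] M [-0.1   0.    0.02] w 0.0846 q [-0.05  0.1   1.83  0.    1.22  0.02] oh 0.022
```

View pics/sc17.png

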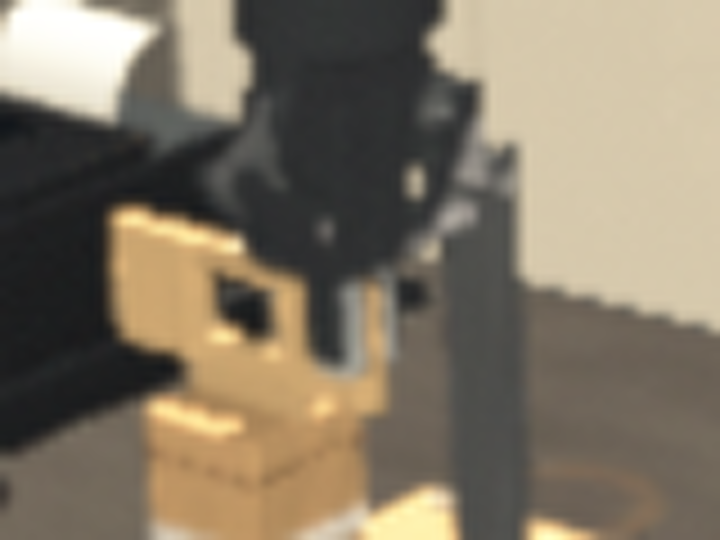

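View pics/top17.png

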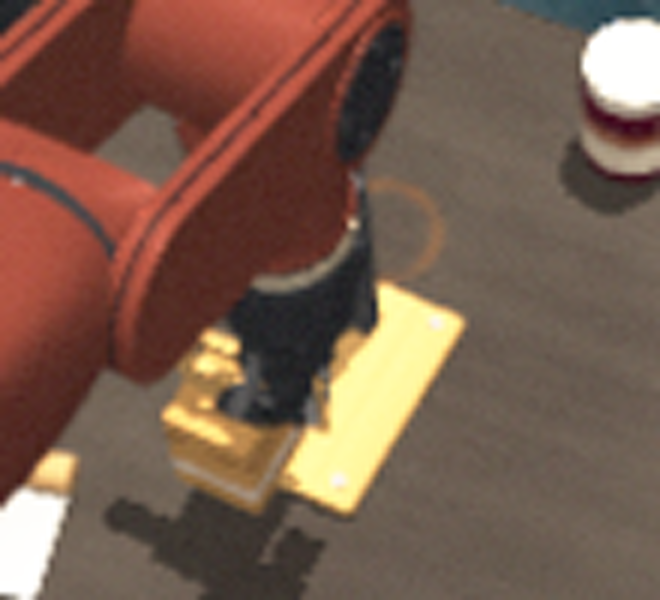

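>>> send_rows(plan=[[[0,0.2,0,0,1],[0,0.2,0,0,1],[0,0,0,0,1]]])

```text
clock: 16.8
eef_pos: [0.5503, 0.0521, 0.1696]
eef_rot: [[0.065, 0.998, 0.001], [0.998, -0.065, -0.0], [-0.0, 0.001, -1.0]]
ft_force: [-1.0, 0.0, -1.3]
width: 0.083
```

```bash
python3 - <<'E'
from h import *
s=ctrl.grab_frame("scene"); st()
im=cv2.cvtColor(np.array(s["color"]),cv2.COLOR_RGB2BGR)[150:195,185:245]
im=cv2.resize(im,None,fx=13,fy=13,interpolation=cv2.INTER_CUBIC)
im=(255*(im/255.)**0.5).astype(np.uint8); cv2.imwrite("pics/sc18.png",im)
E
```

```text
t 16.85 p [0.5498 0.0522 0.1695] yawY -3.71 F [-0.  -0.9 -0.7] M [-0.03  0.02  0.01] w 0.083 q [-0.05  0.12  1.8  -0.    1.22  0.02] oh 0.022
```

View pics/sc18.png

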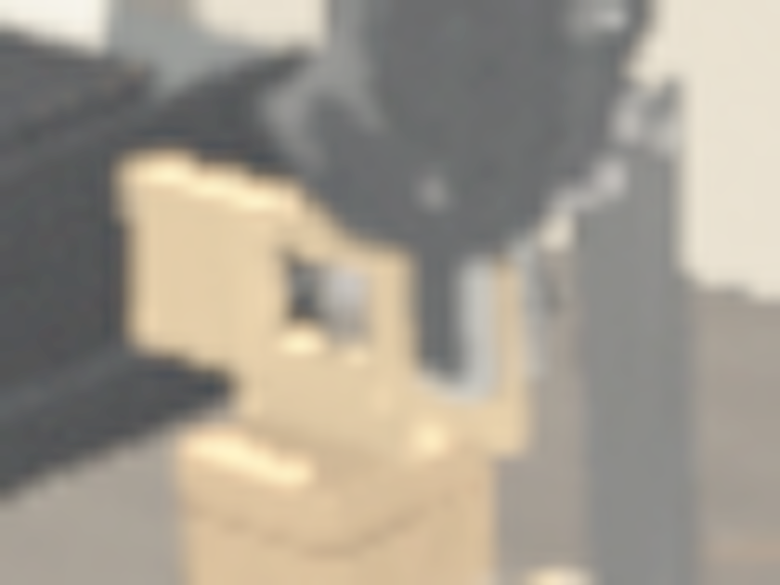

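>>> send_rows(plan=[[[-0.1,0.2,0,0,1],[0,0.2,0,0,1],[0,0.2,0,0,1],[0,0.2,0,0,1]]])

```text
clock: 17.25
eef_pos: [0.5734, 0.0476, 0.169]
eef_rot: [[0.065, 0.998, -0.001], [0.998, -0.065, 0.0], [-0.0, -0.001, -1.0]]
ft_force: [-2.3, 0.3, -2.0]
width: 0.084
```

```bash
cat > look.py <<'E'
from h import *
import sys
st(); s=ctrl.grab_frame("scene")
im=cv2.cvtColor(np.array(s["color"]),cv2.COLOR_RGB2BGR)[140:200,185:265]
im=cv2.resize(im,None,fx=9,fy=9,interpolation=cv2.INTER_CUBIC)
im=(255*(im/255.)**0.6).astype(np.uint8); cv2.imwrite("pics/%s.png"%sys.argv[1],im)
E
python3 look.py sc19
```

```text
t 17.25 p [0.5734 0.0476 0.169 ] yawY -3.71 F [-2.3  0.3 -2. ] M [-0.09  0.24  0.07] w 0.0837 q [-0.05  0.18  1.74  0.    1.23  0.01] oh 0.022
```

View pics/sc19.png

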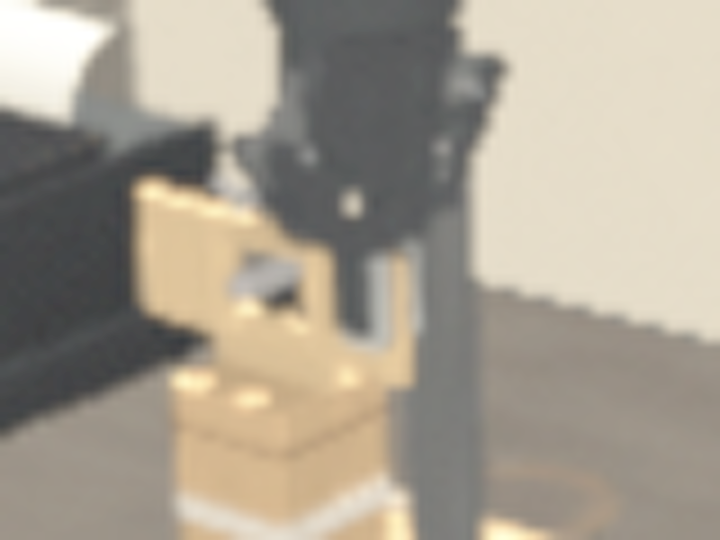

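>>> send_rows(plan=[[[0,0.2,0,0,1],[0,0.2,0,0,1],[0,0.2,0,0,1]]])

```text
clock: 17.6
eef_pos: [0.5919, 0.0465, 0.1693]
eef_rot: [[0.065, 0.998, 0.0], [0.998, -0.065, 0.0], [0.0, 0.0, -1.0]]
ft_force: [-0.5, 0.4, -0.9]
width: 0.084
```

>>> send_rows(plan=[[[0,0.2,0,0,1],[0,0.2,0,0,1],[0,0.2,0,0,1],[0,0,0,0,1]]])

```text
clock: 18.0
eef_pos: [0.6101, 0.0452, 0.1695]
eef_rot: [[0.065, 0.998, 0.001], [0.998, -0.065, -0.0], [0.0, 0.001, -1.0]]
ft_force: [-0.3, -0.1, -1.3]
width: 0.087
```

```bash
python3 look.py sc20
```

```text
t 18.0 p [0.6101 0.0452 0.1695] yawY -3.71 F [-0.3 -0.1 -1.3] M [-0.05  0.02  0.05] w 0.0874 q [-0.05  0.26  1.64  0.    1.24  0.01] oh 0.022
```

View pics/sc20.png

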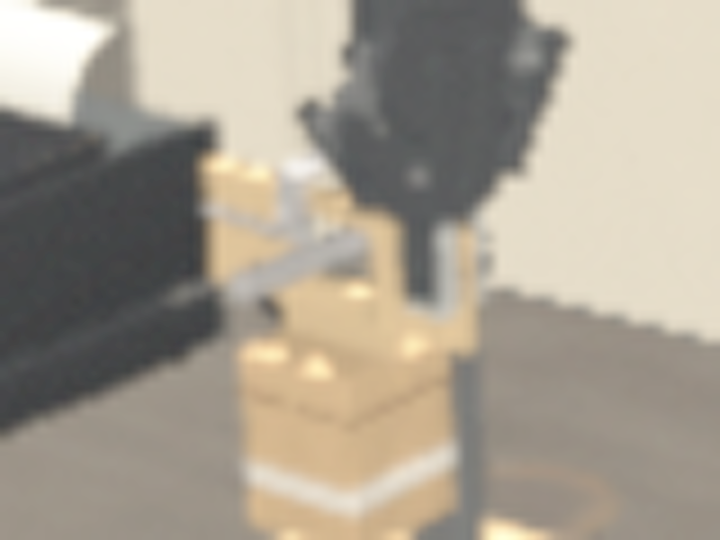

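>>> send_rows(plan=[[[0,0,0.1,0,1],[0,0,0.1,0,1],[0,0,0,0,1]]])

```text
clock: 18.35
eef_pos: [0.6091, 0.0454, 0.1637]
eef_rot: [[0.065, 0.998, 0.0], [0.998, -0.065, 0.0], [0.0, 0.0, -1.0]]
ft_force: [-0.6, -0.8, -0.5]
width: 0.083
```

>>> send_rows(plan=[[[0,0,0,0,0.7],[0,0,0,0,0.4],[0,0,0,0,0.2],[0,0,0,0,0.2],[0,0,0,0,0.2]]])

```text
clock: 18.85
eef_pos: [0.6091, 0.0453, 0.1632]
eef_rot: [[0.065, 0.998, -0.0], [0.998, -0.065, 0.0], [0.0, -0.0, -1.0]]
ft_force: [-0.0, 0.1, 0.4]
width: 0.4
```

```bash
python3 look.py sc21
```

```text
t 18.85 p [0.6091 0.0453 0.1632] yawY -3.7 F [-0.   0.1  0.4] M [-0.   -0.02  0.03] w 0.4 q [-0.05  0.26  1.65  0.    1.23  0.01] oh 0.022
```

View pics/sc21.png

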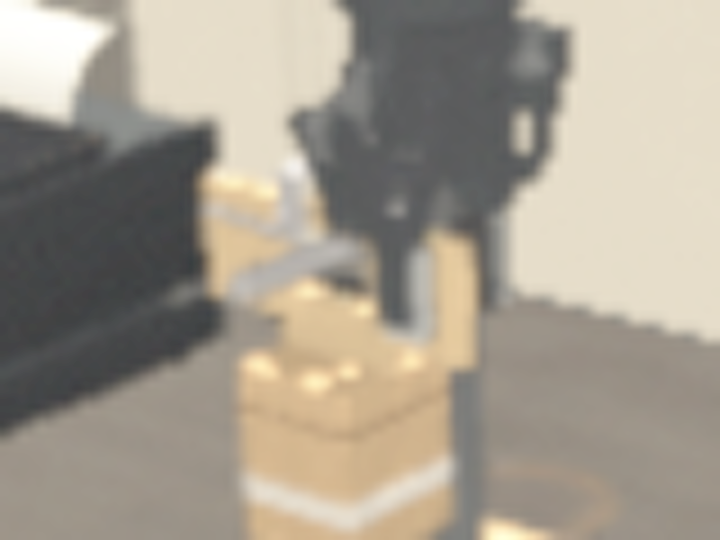

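>>> send_rows(plan=[[[0,0,-0.3,0,0.2],[0,0,-0.6,0,0.2],[0,0,-1,0,0.2],[0,0,-1,0,0.2],[0,0,-1,0,0.2],[-1,0,-0.3,0,0.2],[-1,0,0,0,0.2],[-1,0,0,0,0.2],[-1,0,0,0,0.2],[-1,0,0,0,0.2]]])

```text
clock: 19.9
eef_pos: [0.5994, -0.1055, 0.2903]
eef_rot: [[0.064, 0.998, 0.001], [0.998, -0.064, -0.0], [-0.0, 0.001, -1.0]]
ft_force: [-0.3, 0.1, -0.1]
width: 0.398
```

```bash
python3 look.py sc22; python3 - <<'E'
from h import *
t=ctrl.grab_frame("top"); save(t,"top22",6,(170,110,280,210)); save(t,"topfull22",1.5)
E
```

```text
t 19.9 p [ 0.5994 -0.1055  0.2903] yawY -3.69 F [-0.3  0.1 -0.1] M [-0.01 -0.01 -0.02] w 0.3978 q [-0.3   0.16  1.53  0.    1.45 -0.24] oh 0.022
```

View pics/sc22.png

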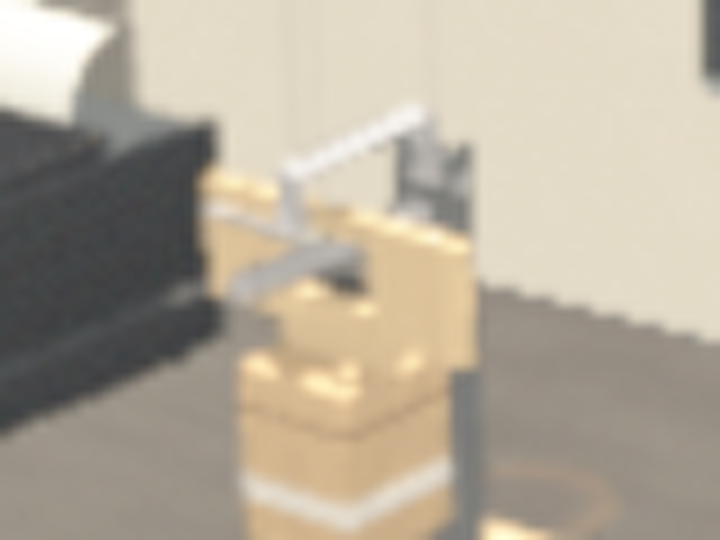

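View pics/topfull22.png

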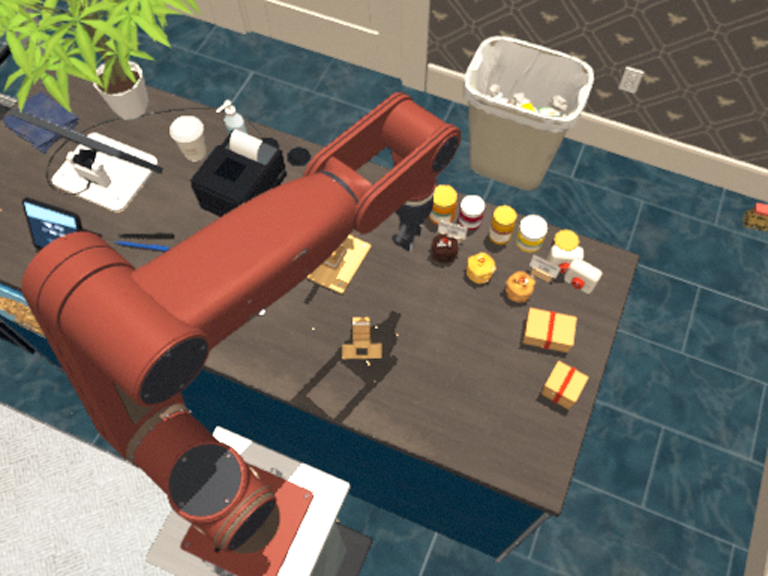

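```bash
python3 - <<'E'
from h import *
st(); print(ctrl.finish_job())
E
```

```text
t 20.0 p [ 0.5992 -0.1079  0.2901] yawY -3.92 F [0.6 0.2 0.4] M [ 0.05 -0.01  0.  ] w 0.3975 q [-0.31  0.16  1.53 -0.    1.45 -0.24] oh 0.022
the job is handed in; nothing more can be done
None
```

The carton is hanging on the peg with the flap down in front of its header, and I handed the job in at about 20 s. No verdict was reported.

**What I did:**
- I tipped the larger carton up by pinching the upper edge at its base end and dragging it over its bottom edge. It then stood free and released for more than a second.
- I took it again by the wing nearer the robot, turned it to face the stand and pushed the eye along the peg past the flap. Then I lowered it onto the peg, let go and backed away.

**Last checks:**
- **Carton:** in the last scene picture it hangs upright with the peg through its eye and the lip in front of the header. By estimate the eye is about 45 mm in front of the post; I did not measure it again after letting go.
- **Flap:** its outline is within about half a pixel of where it was at the start, so it is down.
- **Robot:** force readings are near zero and the gripper is well clear.
- **Bystanders:** the ones visible in the last top picture look unmoved by eye. The arm hides the call bell, ink pad and bench scraper there, but I never worked near them.

**What did not go cleanly:**
- While backing off after the carton stood up, a finger brushed the smaller look-alike carton. It shifted by about 1 cm and turned a few degrees. It is not one of the listed bystanders, and I did not put it back.
- The two cameras disagreed by about 5 mm. I trusted the top camera, because it matched where the gripper was, and checked that the peg was in the eye before pushing.

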